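# Scoop culture dishes from under the bench shelf onto the colony counter

### The job

Get the colony counter ready for counting: slide its loose metal carrier plate until its four holes drop over the locating pins and it lies down flat on the deck. Then, with the flat scoop and not with the fingers, bring out every small culture dish lying under the clear overhanging shelf, and lay them all flat on the carrier plate, side by side and wholly on it, lids up. Finish with the scoop lying flat in the middle of its black mat, and do not knock over the flask standing beside the shelf.

Things in the scene. Friction and masses are not known exactly. Their poses are not given: they have to be found in the camera images.
- shelf: Low fixed shelf, clear board 370 mm wide (y), underside 40 mm, top 48 mm above the bench. Origin on the bench under the middle of the front lip; x inward (away from the robot), y along the lip. Beneath it the bare bench, 80 mm deep to the white back wall (x = +80 mm), end walls at y = +-175 mm. Fixed bottles on the board at x = +55, y = +-158 mm, radius 20, to 163 mm high.
- mat: Black rubber mat fixed on the bench, 170 mm (x) by 100 mm (y), 3 mm thick, home of the scoop. Origin at the centre of its underside.
- scoop: Loose steel scoop, about 0.16 kg. Blade 2 mm thick, 46 mm wide (y), x = -64 to +54 mm, front edge +x. Across it a stop 13 mm high, front face at x = 0. Behind, an upright black grip tab at x = -44 mm, 36 mm long (x), 12 mm thick (y), top at 48 mm. Origin on the underside at the stop, z up. The blade pushes a dish to the shelf's back wall, then goes under its sloping rim until the stop meets it.
- counter: Colony counter, fixed white box, flat deck 50 mm above the bench (x = -95 to +115, y = +-135 mm), a panel 75 mm high at x = +120 to +185, a lens on a gooseneck at x = +205, y = -170, to 190 mm high. Four steel pins, 10 mm in diameter, 5 mm high, at x = +-40, y = +-70 mm. Origin on the bench below the centre of the pins, x away from the robot, z up.
- plate: Loose aluminium plate 160 (x) x 230 (y) x 6 mm, about 0.35 kg, 14 mm round through holes at x = +-40, y = +-70 mm. Starts lying on the pin tops, 14 to 36 mm out of place. Black grip block on it at x = -62, y = 0: 14 mm thick (x), 44 mm long (y), top 38 mm above the plate's underside. Origin at the centre of the underside; fitted, it is 50 mm above the counter's origin, axes alike.
- dish0: Small closed culture dish, clear plastic with coloured gel inside, one of two or three alike (an absent one has no pose). 60 mm in diameter, 17 mm high, 0.04 kg. The foot is 42 mm across; from it the underside slopes out to the full diameter 4 mm up. Origin at the centre of the underside, z up through the lid.
- dish1: Small closed culture dish, clear plastic with coloured gel inside, one of two or three alike (an absent one has no pose). 60 mm in diameter, 17 mm high, 0.04 kg. The foot is 42 mm across; from it the underside slopes out to the full diameter 4 mm up. Origin at the centre of the underside, z up through the lid.
- dish2: Small closed culture dish, clear plastic with coloured gel inside, one of two or three alike (an absent one has no pose). 60 mm in diameter, 17 mm high, 0.04 kg. The foot is 42 mm across; from it the underside slopes out to the full diameter 4 mm up. Origin at the centre of the underside, z up through the lid.
- flask0: Conical flask with black cap, 80 mm wide, 135 mm high, a bystander beside the shelf. Origin at the centre of the underside.
There are look-alikes about, which are no part of the job. Several things have the shape of the scoop; the one meant has the colours described above.

How it is judged:
By the outcome, as a careful person would: the job done as asked, in the order asked, and still so for the second after the job is handed in, with the robot touching nothing.
Of dish0, dish1, dish2 only 2 to 3 are there at a start; the rules pass over those that are not, and their reading is None.
At some moment in a run one of scoop may be knocked a few centimetres aside while the robot is not near it.
Once in a run the grip may slacken for a moment while it holds something.
It also fails if it takes over 210 s, if anything falls off the work surface, if the arm or the gripper's body presses on something with over 40 N, if the wrist force passes 120 N, or if a joint passes its speed limit or range.

### The arm

A 6-joint arm with a two-finger parallel gripper is mounted at the origin on the work surface. World frame = base frame: x ahead of the robot, y to its left, z up, the work surface at z = 0. Lengths are in m, angles in rad, forces in N, time in s.
With the tool pointing down it reaches from about 0.425 to 0.95 m from the base axis. Payload 14.7 kg.
Tool frame: the origin (TCP) lies at the very end of the fingers, on their centre line; the grasp point (between the pads) lies 19 mm behind it; z points along the fingers, y is the line along which they close (so a half turn about z gives the same grasp; the last joint's range is limited). The gripper opens to 85 mm and grips with 20 to 120 N. Pads are 22 mm wide; open, the fingers measure 114 mm over their backs; the gripper's body (76 mm by 85 mm) begins 54 mm behind the grasp point. The pads swing forward as they close: fully open they stand 13 mm farther back than shut.
Start: joints at [-1.306, 0.48, 1.596, -0, 1.065, -0.047], TCP at [0.199, -0.619, 0.231] pointing down, gripper open.
Joint ranges: [-2.75, 2.75], [-0.82, 2.05], [0.23, 2.67], [-1.56, 4.7], [0.09, 2.69], [-2.92, 2.92]. Speed limits (rad/s): [1.89, 1.89, 2.39, 3.01, 3.01, 3.01].

### API

Orientations are given as a unit quaternion [x, y, z, w].
In Python, from cell import telemetry, imaging, workorder gives the robot as it stands.
- The arm moves only by the shell command python3 -m inch 'ROWS' [FORCE]. ROWS is JSON, a list of rows, each an object of numbers: "gripper": the closure, from 0 (fully open) to 1 (shut); "dx", "dy", "dz": the shift along the tool's x, y, z in cm; "roll": the turn about the tool's z in rad. In form: [{"gripper": .., "dx": .., "dy": .., "dz": .., "roll": ..}, ...]. A call has 1 to 10 rows; each row is the pose to reach, as a shift and turn from the pose commanded when the call began, along the tool's axes at that moment; what a row does not reach only later rows make up. A row lasts 1/10 s, in which the tool goes at most 50 mm and 8.59 degrees, less where a joint would pass 70% of its speed; a pose out of reach is approached as far as the arm can. A call with a gripper value outside its range is refused whole. The fingers move at their own pace and stop on an object; FORCE is the grip in N (left out, the last holds). Time passes only in rows, so rows that repeat a pose let the fingers close. It gives the time, the measured TCP pose, the force, the opening and the grip force at its end, in the units of the state.
- telemetry.get_state(): the state, without advancing time (a new reading comes with each control period).
- imaging.snapshot(name): name is "side" or "top" or "wrist"; returns (picture, depth): 480x640x3 uint8, blue, green, red; 480x640 float32, m along the optical axis (not along the pixel's ray), 0 where there is no reading.
- imaging.camera_info(name): a dict with "fov_y" (degrees; the focal length in pixels is half the picture's height over the tangent of half this angle, whatever the lens; pixels are square), "cx", "cy" (the principal point, pixels), "xyz" and "attitude" of the camera in the world; the wrist camera has in their place "T_tool_cam" (4x4, takes a point from camera to tool coordinates, whose origin is the TCP and whose axes are the flange's). Camera axes: x right, y down, z forward; pixel columns grow to the right and rows downward; lengths in m; the calibration is good to about 2 mm. A picture is of the moment at which its call begins: read the wrist's pose just before it. camera_info takes no time and is no camera call.
- workorder.hand_in(): hands the job in; it is judged then, once.
The state is a dict: "time_s": time; "joint_positions": joint angles; "qd": joint speeds; "effort": joint torques, N m; "tool_pos": TCP position; "ee_rot": TCP orientation; "wrist_force": force on the tool from outside, world axes, zero at the start; "moment": the same for the moment, N m; "grip_width": opening from 0.0 (shut) to 1.0 (fully open); "grasp_force": force on a finger pad.
Only numpy, scipy, OpenCV 4.12 (cv2) and the standard library are available. Lean on these libraries where they do the work, as an engineer would, in place of code of your own. Each camera call takes 0.05 s, during which the arm holds its last target. There are 200 camera calls.

## Working session

There is one attempt and no reset: what is moved stays moved. The work goes in short steps, Python scripts to look and compute and a shell command to move; the robot and the scene stay as the last step left them, time stands still between calls to the robot, and variables do not carry over. Pictures are saved under pics/ and viewed, at most 16 in all, crops included, and the job is handed in when it is done.

```bash
ls && mkdir -p pics
python3 - <<'E'
from cell import telemetry, imaging
import cv2, numpy as np
s=telemetry.get_state(); print(s)
for n in ("top","side","wrist"):
    print(n, imaging.camera_info(n))
for n in ("top","side"):
    p,d=imaging.snapshot(n); cv2.imwrite(f"pics/{n}0.png",p); np.save(f"pics/{n}0.npy",d)
E
```

```text
pics
{'time_s': 0.0, 'joint_positions': array([-1.30560597e+00,  4.80796967e-01,  1.59687635e+00, -7.68328746e-06,
        1.06508597e+00, -4.65966739e-02]), 'qd': array([-0.00021175, -0.0008425 ,  0.00036535,  0.0012097 ,  0.00080029,
        0.00119978]), 'effort': array([ 1.81133102e-03, -9.50638318e+01, -4.30182981e+01,  5.83942494e-06,
        1.18697083e-02, -2.52115410e-05]), 'tool_pos': array([ 0.19930679, -0.61826167,  0.23069409]), 'ee_rot': array([ 9.87872738e-01,  1.55264656e-01, -6.69676799e-05, -5.79471515e-04]), 'wrist_force': array([ 0.19609327, -0.58333906,  0.52547084]), 'moment': array([ 0.01190542,  0.00453493, -0.02642106]), 'grasp_force': 0.0, 'grip_width': 1.0036235827098223}
top {'fov_y': 57.75547755426184, 'cx': 324.7972809426993, 'cy': 235.15603769569282, 'xyz': array([0.28313913, 0.04958433, 1.13521979]), 'attitude': array([ 0.70759089, -0.70149258,  0.0564687 , -0.0635183 ])}
side {'fov_y': 48.352857036043225, 'cx': 319.55752953639234, 'cy': 236.99174448618442, 'xyz': array([-0.25448967,  0.72638763,  0.62612991]), 'attitude': array([-0.33914129,  0.79204087, -0.46811281,  0.19627744])}
wrist {'fov_y': 70.22778702679581, 'cx': 311.41619978795137, 'cy': 243.14685670600454, 'T_tool_cam': array([[-2.88983205e-04, -9.48404803e-01, -3.17061897e-01,
         8.24424714e-02],
       [ 9.99999942e-01, -2.17019935e-04, -2.62284558e-04,
        -1.05989050e-04],
       [ 1.79943182e-04, -3.17061955e-01,  9.48404811e-01,
        -1.43182327e-01],
       [ 0.00000000e+00,  0.00000000e+00,  0.00000000e+00,
         1.00000000e+00]])}
```

View pics/top0.png

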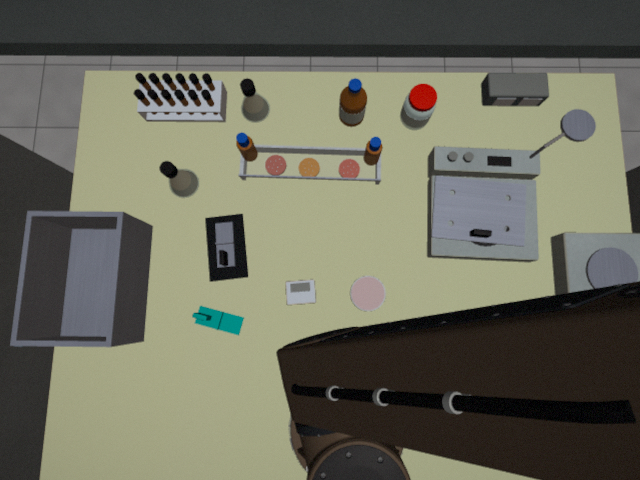

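View pics/side0.png

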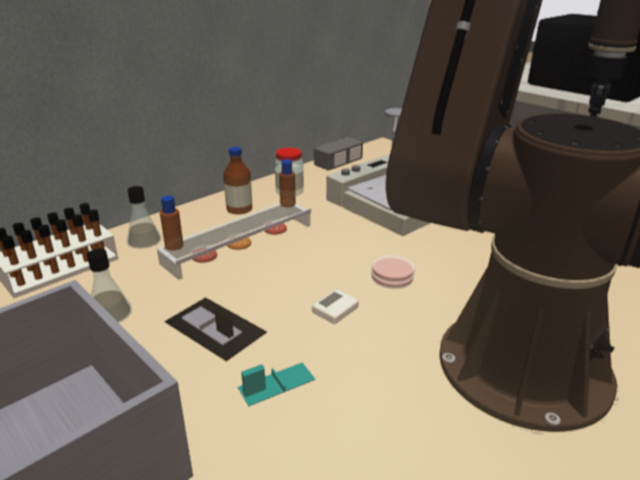

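Top view: steel scoop with black tab at (225,247) on the black mat. The scoop-shaped things are this one and the teal one at (219,320); the description says steel with a black tab, so I take the one at (225,247). Three dishes are under the shelf at (276,165), (309,168) and (349,169). The plate is at (480,210) with its block at (481,233), and the flask beside the shelf is at (180,180). The pink dish at (368,293) is too large, and lies outside the shelf.

```bash
cat > h.py <<'E'
from cell import telemetry, imaging
import cv2, numpy as np
from scipy.spatial.transform import Rotation as R
def cam(n, s=None):
    c=imaging.camera_info(n); f=240/np.tan(np.radians(c["fov_y"]/2))
    if n=="wrist":
        T=np.eye(4); T[:3,:3]=R.from_quat(s["ee_rot"]).as_matrix(); T[:3,3]=s["tool_pos"]
        T=T@c["T_tool_cam"]
    else:
        T=np.eye(4); T[:3,:3]=R.from_quat(c["attitude"]).as_matrix(); T[:3,3]=c["xyz"]
    return f,c["cx"],c["cy"],T
def ray(C,uv,z):
    f,cx,cy,T=C; uv=np.atleast_2d(np.asarray(uv,float))
    d=np.c_[(uv[:,0]-cx)/f,(uv[:,1]-cy)/f,np.ones(len(uv))]@T[:3,:3].T
    return T[:3,3]+d*((z-T[2,3])/d[:,2])[:,None]
def proj(C,P):
    f,cx,cy,T=C; p=(np.atleast_2d(P)-T[:3,3])@T[:3,:3]
    return np.c_[cx+f*p[:,0]/p[:,2],cy+f*p[:,1]/p[:,2]]
def cloud(C,d):
    f,cx,cy,T=C; v,u=np.mgrid[:480,:640]
    P=np.dstack([(u-cx)/f*d,(v-cy)/f*d,d])@T[:3,:3].T+T[:3,3]; P[d==0]=np.nan
    return P
def shot(n,name):
    s=telemetry.get_state(); p,d=imaging.snapshot(n)
    cv2.imwrite(f"pics/{name}.png",p); np.save(f"pics/{name}.npy",d)
    return p,d,cam(n,s),s
def to_tool(P,s=None):
    """world target -> dx,dy,dz in cm in tool axes"""
    s=s or telemetry.get_state()
    return 100*R.from_quat(s["ee_rot"]).inv().apply(np.asarray(P)-s["tool_pos"])
def yaw(s=None):
    s=s or telemetry.get_state(); M=R.from_quat(s["ee_rot"]).as_matrix()
    return np.degrees(np.arctan2(M[1,0],M[0,0])), np.degrees(np.arctan2(M[1,1],M[0,1])), M[2,2]
E
python3 - <<'E'
from h import *
p=cv2.imread("pics/top0.png"); d=np.load("pics/top0.npy"); C=cam("top"); P=cloud(C,d); Z=P[...,2]
hsv=cv2.cvtColor(p,cv2.COLOR_BGR2HSV)
print("bench z",np.nanmedian(Z[260:275,300:340]), Z[247,225])
def box(m,z,lab):
    c=max(cv2.findContours(m.astype(np.uint8),0,2)[0],key=cv2.contourArea)
    q=ray(C,c[:,0,:],z)[:,:2]; r=cv2.minAreaRect((q*1000).astype(np.float32)); print(lab,np.round(r[0],1),np.round(r[1],1),round(r[2],1))
    return q
def win(m,u0,u1,v0,v1):
    o=np.zeros_like(m); o[v0:v1,u0:u1]=m[v0:v1,u0:u1]; return o
V=hsv[...,2]; S=hsv[...,1]
mat=win(V<60,200,255,205,290); 
q=box(cv2.morphologyEx(mat.astype(np.uint8),cv2.MORPH_CLOSE,np.ones((25,25))),.003,"mat")
box(win((V>80)&(S<60),208,245,215,275),.005,"blade")
box(win((V<60)&(Z>.025),208,245,215,280),.048,"tab")
for u,v in((276,165),(309,168),(349,169)):
    m=win(S>90,u-16,u+16,v-16,v+16); ys,xs=np.nonzero(m)
    print("dish",m.sum(),ray(C,[[u,v]],.012)[0].round(3),Z[v,u].round(3), hsv[v,u])
# shelf depth, counter
box(win((Z>.035)&(Z<.056),225,400,140,190),.048,"shelf")
box(win((Z>.044)&(Z<.08),420,545,170,265),.050,"deck all")
box(win((Z>.0575)&(Z<.066),420,545,170,255),.061,"plate")
box(win((Z>.075),440,520,215,250),.093,"block")
print("Z samples deck",Z[252,480],Z[185,434],"plate",Z[200,480],Z[235,440], "panel",Z[160,500])
E
```

```text
bench z 0.0002985021799359888 0.006721447825340787
mat [444.4 321.4] [167.6  97.8] 7.3
blade [451.  326.4] [118.2  47.9] 5.9
tab [410.4 319.7] [38.4 15.2] 2.8
dish 297 [0.667 0.195 0.012] 0.049 [  3 110 146]
dish 312 [0.659 0.106 0.012] 0.053 [ 15 137 160]
dish 295 [ 0.657 -0.002  0.012] 0.046 [  3 123 156]
shelf [662.9 103.2] [369.3  91.7] 88.4
deck all [ 519.  -340.4] [270.  209.6] 87.8
plate [ 533.5 -325.7] [230.8 161. ] 84.5
block [ 470.6 -315.5] [48.5 17.2] 84.6
Z samples deck 0.04914370084007258 0.054812194051220064 plate 0.06321300147188036 0.058484268014850294 panel 0.07656305900013316
```

Run:
```python
import cv2
p=cv2.imread("pics/top0.png")
a=cv2.resize(p[190:340,185:265],None,fx=4,fy=4,interpolation=cv2.INTER_CUBIC)
b=cv2.resize(p[140:270,420:545],(480,500),interpolation=cv2.INTER_CUBIC)
b=cv2.copyMakeBorder(b,0,100,0,0,0)
cv2.imwrite("pics/crop1.png",cv2.hconcat([a,b]))
```

```text
(no output)
```

View pics/crop1.png

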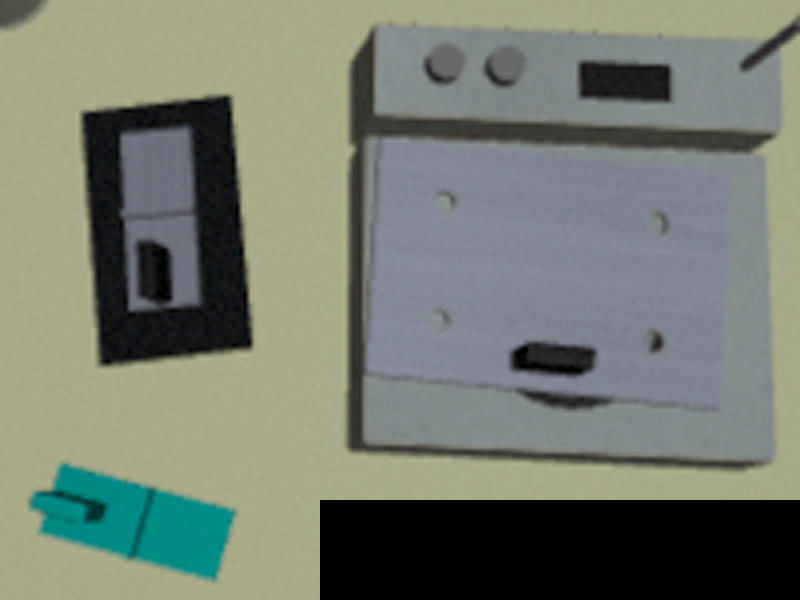

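The crop confirms it: the scoop on the mat has a steel blade and black tab, and the other one is entirely teal. The plate sits about +24 mm in x, +14 mm in y and −3.3° off the counter frame. I'll go above the block.

Run:
```python
from h import *
print(to_tool([.4715,-.319,.2]),yaw())
```

```text
[ 35.08773234 -20.13118545   3.09587974] (np.float64(17.866743840657417), np.float64(-72.1332549830094), np.float64(-0.9999993866536668))
```

```bash
python3 -m inch '[{"gripper":0,"dx":5,"dy":-3,"dz":0,"roll":-0.15},{"gripper":0,"dx":10,"dy":-6,"dz":0,"roll":-0.3},{"gripper":0,"dx":15,"dy":-9,"dz":0,"roll":-0.45},{"gripper":0,"dx":20,"dy":-12,"dz":1,"roll":-0.6},{"gripper":0,"dx":25,"dy":-15,"dz":2,"roll":-0.75},{"gripper":0,"dx":30,"dy":-18,"dz":3,"roll":-0.9},{"gripper":0,"dx":35.1,"dy":-20.1,"dz":3.1,"roll":-1.05},{"gripper":0,"dx":35.1,"dy":-20.1,"dz":3.1,"roll":-1.163},{"gripper":0,"dx":35.1,"dy":-20.1,"dz":3.1,"roll":-1.163},{"gripper":0,"dx":35.1,"dy":-20.1,"dz":3.1,"roll":-1.163}]' 60
python3 - <<'E'
from h import *
p,d,C,s=shot("wrist","w1"); print(s["tool_pos"],yaw(s))
p,d,C,s=shot("wrist","w1")
P=cloud(C,d);Z=P[...,2]; print(np.nanpercentile(Z,[5,50,95]))
m=(Z>.080)&(Z<.105); q=P[m][:,:2]*1000; r=cv2.minAreaRect(q.astype(np.float32)); print(r,np.nanmedian(Z[m]))
E
```

```text
time_s: 1.1
tool_pos: [0.4726, -0.3183, 0.1999]
ee_rot: [0.739, 0.673, -0.0, -0.0]
wrist_force: [-0.6, -0.4, -0.0]
grip_width: 0.999
grasp_force: 0.0
[ 0.47259427 -0.31826623  0.19987939] (np.float64(84.62944973724356), np.float64(-5.370532924051629), np.float64(-0.9999996517824641))
[-2.31836722e-04  2.51160533e-02  2.83923001e-01]
((572.56103515625, -351.318603515625), (213.16685485839844, 213.7393341064453), 87.89500427246094) 0.08780927726078619
```

View pics/w1.png

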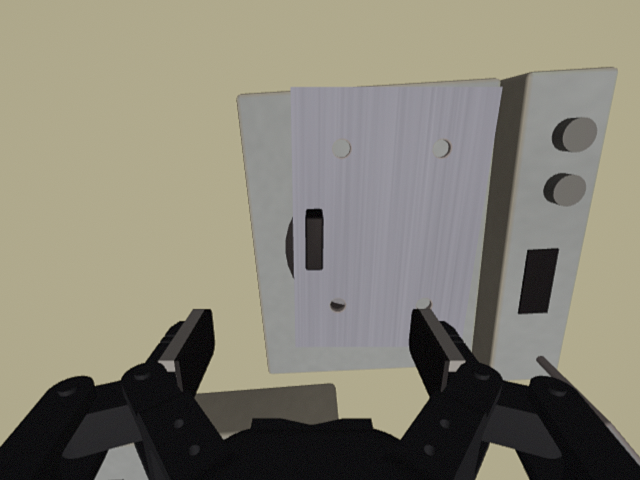

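The wrist view shows the block top at about (314,243), holes at (342,148), (442,148) and (338,305), the deck's left edge from (238,96) to (270,372), and the panel on the right.

Run:
```python
from h import *
p=cv2.imread("pics/w1.png"); d=np.load("pics/w1.npy"); s=telemetry.get_state(); C=cam("wrist",s); P=cloud(C,d); Z=P[...,2]
hsv=cv2.cvtColor(p,cv2.COLOR_BGR2HSV)
m=np.zeros((480,640),np.uint8); m[205:275,300:330]=(Z[205:275,300:330]>.086)
q=P[m>0]; print("block",np.nanmedian(q[:,2]),m.sum()); u=np.argwhere(m)[:,::-1].astype(np.float32)
r=cv2.minAreaRect((ray(C,u,.093)[:,:2]*1000).astype(np.float32)); print(r)
print("block centre in view if tcp:",proj(C,[[.4718,-.3198,.093]]))
# holes
W=np.zeros((480,640),np.uint8)
g=cv2.cvtColor(p,cv2.COLOR_BGR2GRAY); 
for (u,v) in((342,148),(442,148),(338,305)):
    print((u,v),ray(C,[[u,v]],.061)[0].round(4), Z[v,u].round(4), hsv[v,u], hsv[v,u-20])
# deck left edge, bottom/top corners
print("deck corners",ray(C,[[238,96],[270,372]],.05).round(4))
print("tool",to_tool([.4718,-.3198,.066]))
for z,lo,hi in((.05,.045,.0545),):
    m=((Z>lo)&(Z<.066)).astype(np.uint8); m[:,500:]=0
    c=max(cv2.findContours(m,0,2)[0],key=cv2.contourArea)
    print("deck",cv2.minAreaRect((ray(C,c[:,0],.05)[:,:2]*1000).astype(np.float32)))
m=((Z>.0578)&(Z<.066)).astype(np.uint8); m=cv2.morphologyEx(m,cv2.MORPH_OPEN,np.ones((5,5)));m[345:]=0
c=max(cv2.findContours(m,0,2)[0],key=cv2.contourArea)
print("plate",cv2.minAreaRect((ray(C,c[:,0],.061)[:,:2]*1000).astype(np.float32)))
```

```text
block 0.09359861265432977 998
((473.77008056640625, -322.0177917480469), (44.871864318847656, 13.820236206054688), 84.10240173339844)
block centre in view if tcp: [[311.12218453 240.75931688]]
(342, 148) [ 0.5028 -0.2551  0.061 ] 0.0508 [ 60   3 148] [127  15 153]
(442, 148) [ 0.5822 -0.2628  0.061 ] 0.0517 [ 50   5 151] [124  13 154]
(338, 305) [ 0.4895 -0.395   0.061 ] 0.0505 [10 21 36] [127  15 150]
deck corners [[ 0.4244 -0.2081  0.05  ]
 [ 0.414  -0.472   0.05  ]]
tool [ 0.02954516  0.0549572  13.41520244]
deck ((521.731201171875, -343.36090087890625), (270.777099609375, 209.0696563720703), 87.72640228271484)
plate ((535.6461791992188, -327.7223815917969), (227.3986358642578, 160.39772033691406), 84.4979476928711)
```

Wrist and top views agree on the relative offset to about 1 mm: the block has to shift about (−24.0, −18.5) mm and turn +3.3°. Gripping the block now.

```bash
python3 -m inch '[{"gripper":0,"dx":-0.17,"dy":0.27,"dz":4,"roll":0},{"gripper":0,"dx":-0.17,"dy":0.27,"dz":8,"roll":0},{"gripper":0,"dx":-0.17,"dy":0.27,"dz":11,"roll":0},{"gripper":0,"dx":-0.17,"dy":0.27,"dz":13.3,"roll":0},{"gripper":0,"dx":-0.17,"dy":0.27,"dz":13.3,"roll":0},{"gripper":0.5,"dx":-0.17,"dy":0.27,"dz":13.3,"roll":0},{"gripper":1,"dx":-0.17,"dy":0.27,"dz":13.3,"roll":0},{"gripper":1,"dx":-0.17,"dy":0.27,"dz":13.3,"roll":0},{"gripper":1,"dx":-0.17,"dy":0.27,"dz":13.3,"roll":0},{"gripper":1,"dx":-0.17,"dy":0.27,"dz":13.3,"roll":0}]' 60 && python3 -m inch '[{"gripper":1},{"gripper":1},{"gripper":1}]' 60
python3 - <<'E'
from h import *
s=telemetry.get_state(); print(yaw(s)); t=np.array([s["tool_pos"][0]-.024,s["tool_pos"][1]-.0185,s["tool_pos"][2]]); print(to_tool(t,s))
E
```

```text
time_s: 2.2
tool_pos: [0.4746, -0.3218, 0.068]
ee_rot: [0.74, 0.672, 0.0, 0.0]
wrist_force: [-1.9, 2.2, 28.4]
grip_width: 0.148
grasp_force: 61.1invalid input
```

```bash
python3 -m inch '[{"gripper":1,"dx":0,"dy":0,"dz":-0.1,"roll":0},{"gripper":1,"dx":0,"dy":0,"dz":-0.15,"roll":0},{"gripper":1,"dx":0,"dy":0,"dz":-0.15,"roll":0}]' 60
python3 - <<'E'
from h import *
s=telemetry.get_state(); print(yaw(s)); t=np.array([s["tool_pos"][0]-.024,s["tool_pos"][1]-.0185,s["tool_pos"][2]]); print(to_tool(t,s))
E
```

```text
time_s: 2.5
tool_pos: [0.4742, -0.3215, 0.0687]
ee_rot: [0.74, 0.672, -0.0, -0.0]
wrist_force: [0.4, -0.5, -3.0]
grip_width: 0.151
grasp_force: 58.4
(np.float64(84.50632037010159), np.float64(-5.493674964240699), np.float64(-0.9999999061666737))
[-2.07126874e+00 -2.21186474e+00  3.78905040e-04]
```

```bash
python3 -m inch '[{"gripper":1,"dx":-0.3,"dy":-0.3,"dz":0,"roll":-0.01},{"gripper":1,"dx":-0.6,"dy":-0.6,"dz":0,"roll":-0.02},{"gripper":1,"dx":-0.9,"dy":-1,"dz":0,"roll":-0.03},{"gripper":1,"dx":-1.2,"dy":-1.3,"dz":0,"roll":-0.04},{"gripper":1,"dx":-1.5,"dy":-1.6,"dz":0,"roll":-0.05},{"gripper":1,"dx":-1.8,"dy":-1.9,"dz":0,"roll":-0.057},{"gripper":1,"dx":-2.07,"dy":-2.21,"dz":0,"roll":-0.057},{"gripper":1,"dx":-2.07,"dy":-2.21,"dz":0,"roll":-0.057},{"gripper":1,"dx":-2.07,"dy":-2.21,"dz":0,"roll":-0.057}]' 60
python3 - <<'E'
from h import *
p,d,C,s=shot("wrist","w2"); print(yaw(s),s["tool_pos"])
o=cv2.resize(p[:300,180:560],(760,600)); cv2.imwrite("pics/w2c.png",o)
E
```

```text
time_s: 3.4
tool_pos: [0.4503, -0.3402, 0.0688]
ee_rot: [0.721, 0.693, 0.0, 0.0]
wrist_force: [0.0, 0.3, -4.2]
grip_width: 0.152
grasp_force: 58.5
(np.float64(87.74594877454123), np.float64(-2.2540512325896294), np.float64(-0.9999999994071563)) [ 0.45032652 -0.34016118  0.06882081]
```

View pics/w2c.png

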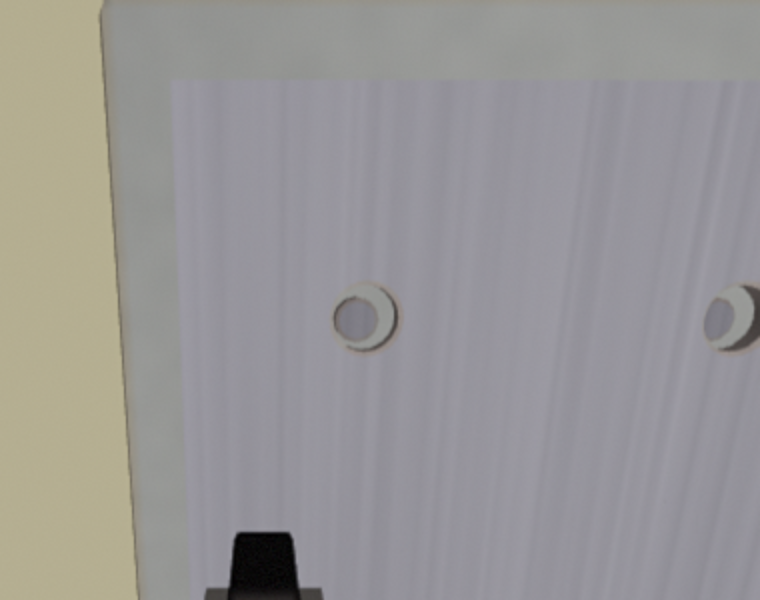

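Holes at crop (365,317) and (736,317), with the pin tops visible in them at (356,318) and (719,318). The pins sit left and need a small correction; measuring it.

Run:
```python
from h import *
p=cv2.imread("pics/w2.png"); d=np.load("pics/w2.npy"); s=telemetry.get_state(); C=cam("wrist",s); Z=cloud(C,d)[...,2]
hole=ray(C,[[362.5,158.5],[548,158.5]],.061); pin=ray(C,[[358,159],[539.5,159]],.055)
print(hole.round(4),pin.round(4),((pin-hole)*1000).round(1))
print(np.linalg.norm(hole[0]-hole[1]),np.linalg.norm(pin[0]-pin[1]))
print("plate z",np.nanmedian(Z[100:140,300:500]))
# project rims
for c in hole: print([ (proj(C,[c+[7*np.cos(a)/1000,7*np.sin(a)/1000,0]])[0]*2-[360,0]).round() for a in (0,np.pi/2,np.pi,-np.pi/2)])
```

```text
[[ 0.4761 -0.2712  0.061 ]
 [ 0.5559 -0.2743  0.061 ]] [[ 0.4749 -0.2718  0.055 ]
 [ 0.5561 -0.275   0.055 ]] [[-1.2 -0.6 -6. ]
 [ 0.3 -0.7 -6. ]]
0.07985537021597214 0.08127691534133656
plate z 0.06213834737466917
[array([398., 316.]), array([365., 283.]), array([332., 318.]), array([365., 350.])]
[array([769., 316.]), array([742., 283.]), array([703., 318.]), array([730., 350.])]
```

```bash
python3 -m inch '[{"gripper":1,"dx":-0.06,"dy":-0.04,"dz":0,"roll":0},{"gripper":1,"dx":-0.06,"dy":-0.04,"dz":0.15,"roll":0},{"gripper":1,"dx":-0.06,"dy":-0.04,"dz":0.3,"roll":0},{"gripper":1,"dx":-0.06,"dy":-0.04,"dz":0.4,"roll":0},{"gripper":1,"dx":-0.06,"dy":-0.04,"dz":0.5,"roll":0},{"gripper":1,"dx":-0.06,"dy":-0.04,"dz":0.5,"roll":0}]' 60
```

```text
time_s: 4.05
tool_pos: [0.4499, -0.3406, 0.0636]
ee_rot: [0.721, 0.693, -0.0, -0.0]
wrist_force: [0.4, 0.8, -3.2]
grip_width: 0.149
grasp_force: 58.5
```

The plate dropped 5 mm freely. Releasing, lifting and checking.

```bash
python3 -m inch '[{"gripper":0.5,"dx":0,"dy":0,"dz":0,"roll":0},{"gripper":0,"dx":0,"dy":0,"dz":0,"roll":0},{"gripper":0,"dx":0,"dy":0,"dz":0,"roll":0},{"gripper":0,"dx":0,"dy":0,"dz":0,"roll":0},{"gripper":0,"dx":0,"dy":0,"dz":-4,"roll":0},{"gripper":0,"dx":0,"dy":0,"dz":-8,"roll":0},{"gripper":0,"dx":0,"dy":0,"dz":-12,"roll":0},{"gripper":0,"dx":0,"dy":0,"dz":-16,"roll":0},{"gripper":0,"dx":0,"dy":0,"dz":-16,"roll":0},{"gripper":0,"dx":0,"dy":0,"dz":-16,"roll":0}]'
python3 - <<'E'
from h import *
p,d,C,s=shot("wrist","w3"); P=cloud(C,d); Z=P[...,2]; print(s["tool_pos"],yaw(s))
hsv=cv2.cvtColor(p,cv2.COLOR_BGR2HSV)
# plate footprint in counter frame
th=np.radians(-2.26); c,sn=np.cos(th),np.sin(th); O=np.array([.5117,-.343])
for x in (-70,-20,20,60):
    print([ (lambda uv: float(np.round(1000*np.nanmedian(Z[uv[1]-2:uv[1]+3,uv[0]-2:uv[0]+3]),1)) if 0<=uv[1]<478 and 0<=uv[0]<638 else None)(proj(C,[[O[0]+c*x/1e3-sn*y/1e3,O[1]+sn*x/1e3+c*y/1e3,.056]])[0].astype(int)) for y in (-130,-105,-50,-30,30,50,100,125)])
E
```

```text
time_s: 5.05
tool_pos: [0.4503, -0.341, 0.2248]
ee_rot: [0.721, 0.693, 0.0, 0.001]
wrist_force: [-0.2, 0.7, -0.2]
grip_width: 0.998
grasp_force: 0.0
[ 0.45029131 -0.34096896  0.22479644] (np.float64(87.76482444635162), np.float64(-2.235041256002302), np.float64(-0.9999975827490908))
[50.0, 57.0, 56.4, 57.0, 56.8, 56.8, 56.5, 50.8]
[50.3, 56.7, 56.8, 56.8, 56.6, 56.4, 56.8, 50.5]
[49.9, 56.6, 56.5, 56.5, 56.6, 56.6, 56.3, 50.9]
[256.5, 249.2, 56.6, 56.6, 56.7, 56.6, 56.7, 50.4]
```

View pics/w3.png

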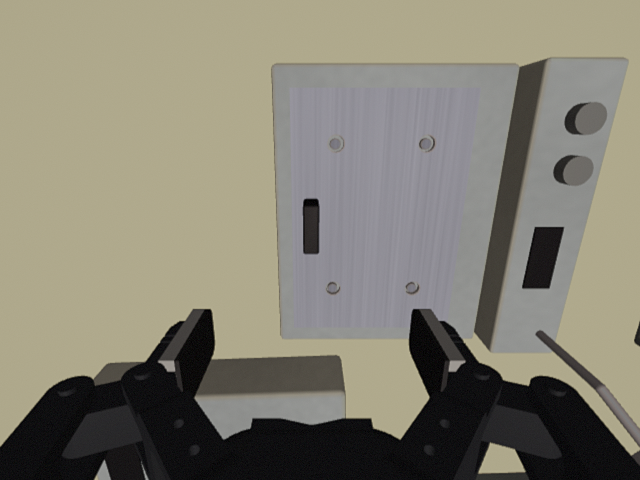

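The plate is fitted: holes over pins at (336,143), (427,143), (333,288) and (411,288), with the top level at 56.6 mm. Next, re-measure the scoop, shelf, dishes and flask in a fresh top view.

```bash
cat > meas.py <<'E'
from h import *
def rect(C,m,z):
    c=max(cv2.findContours(m.astype(np.uint8),0,2)[0],key=cv2.contourArea)
    r=cv2.minAreaRect((ray(C,c[:,0],z)[:,:2]*1000).astype(np.float32)); return np.round(r[0],1),np.round(r[1],1),round(r[2],1)
def win(m,u0,u1,v0,v1):
    o=np.zeros_like(m); o[v0:v1,u0:u1]=m[v0:v1,u0:u1]; return o
E
python3 - <<'E'
from meas import *
p,d,C,s=shot("top","top1"); P=cloud(C,d); Z=P[...,2]; hsv=cv2.cvtColor(p,cv2.COLOR_BGR2HSV); H,S,V=cv2.split(hsv)
print("blade",rect(C,win((V>80)&(S<60),195,265,200,290),.005)); print("tab",rect(C,win((V<60)&(Z>.035),195,265,200,290),.048))
for n,(u,v) in enumerate(((276,165),(309,168),(349,169))):
    m=win(((H<25)|(H>170))&(S>85)&(V>100),u-20,u+20,v-20,v+20); print("dish",n,rect(C,m,.008),m.sum())
# shelf: lateral profile of height along the columns
for u in (290,330,360):
    print(u,[(v,round(float(P[v,u,0]),3),round(float(Z[v,u]),3)) for v in range(144,186,2)])
print("flask", [ (P[v,u]*1000).round() for u,v in ((168,170),(182,182),(188,186))])
p,d,C,s=shot("side","side1"); hsv=cv2.cvtColor(p,cv2.COLOR_BGR2HSV); H,S,V=cv2.split(hsv)
for (u,v) in ((205,253),(239,243),(276,228)): 
    print("side",ray(C,[[u,v]],.012)[0].round(3))
E
```

```text
blade (array([452.2, 314.1]), array([241.5, 185.1]), 1.9)
tab (array([410.6, 318.5]), array([33.4, 12.6]), 2.9)
dish 0 (array([669.5, 197.1]), array([53.9, 51.5]), 1.4) 302
dish 1 (array([664.4, 107.6]), array([47.9, 56.8]), 0.4) 316
dish 2 (array([662.3,  -1.8]), array([47.8, 54. ]), 0.4) 307
290 [(144, 0.732, -0.001), (146, 0.709, 0.042), (148, 0.7, 0.051), (150, 0.695, 0.049), (152, 0.69, 0.048), (154, 0.684, 0.049), (156, 0.679, 0.048), (158, 0.673, 0.049), (160, 0.668, 0.049), (162, 0.663, 0.047), (164, 0.657, 0.05), (166, 0.653, 0.044), (168, 0.647, 0.047), (170, 0.64, 0.051), (172, 0.635, 0.049), (174, 0.63, 0.049), (176, 0.624, 0.052), (178, 0.62, 0.046), (180, 0.628, 0.001), (182, 0.623, 0.0), (184, 0.618, -0.001)]
330 [(144, 0.731, 0.001), (146, 0.709, 0.044), (148, 0.701, 0.05), (150, 0.696, 0.049), (152, 0.691, 0.048), (154, 0.685, 0.048), (156, 0.679, 0.049), (158, 0.674, 0.049), (160, 0.669, 0.047), (162, 0.665, 0.044), (164, 0.658, 0.048), (166, 0.653, 0.046), (168, 0.647, 0.048), (170, 0.642, 0.047), (172, 0.636, 0.049), (174, 0.631, 0.047), (176, 0.626, 0.047), (178, 0.619, 0.051), (180, 0.629, 0.0), (182, 0.624, -0.0), (184, 0.618, -0.001)]
360 [(144, 0.732, 0.002), (146, 0.728, -0.003), (148, 0.703, 0.047), (150, 0.697, 0.047), (152, 0.691, 0.05), (154, 0.684, 0.053), (156, 0.679, 0.051), (158, 0.675, 0.047), (160, 0.669, 0.05), (162, 0.664, 0.048), (164, 0.657, 0.051), (166, 0.653, 0.048), (168, 0.648, 0.046), (170, 0.642, 0.049), (172, 0.636, 0.049), (174, 0.632, 0.047), (176, 0.626, 0.046), (178, 0.621, 0.046), (180, 0.616, 0.046), (182, 0.624, 0.001), (184, 0.618, 0.003)]
flask [array([610., 438., 136.]), array([603., 429.,  61.]), array([599., 420.,  39.])]
side [0.664 0.194 0.012]
side [0.649 0.112 0.012]
side [0.647 0.002 0.012]
```

Run:
```python
import cv2
p=cv2.imread("pics/top1.png")[125:290,150:390]
cv2.imwrite("pics/crop2.png",cv2.resize(p,(800,550),interpolation=cv2.INTER_CUBIC))
```

```text
(no output)
```

View pics/crop2.png

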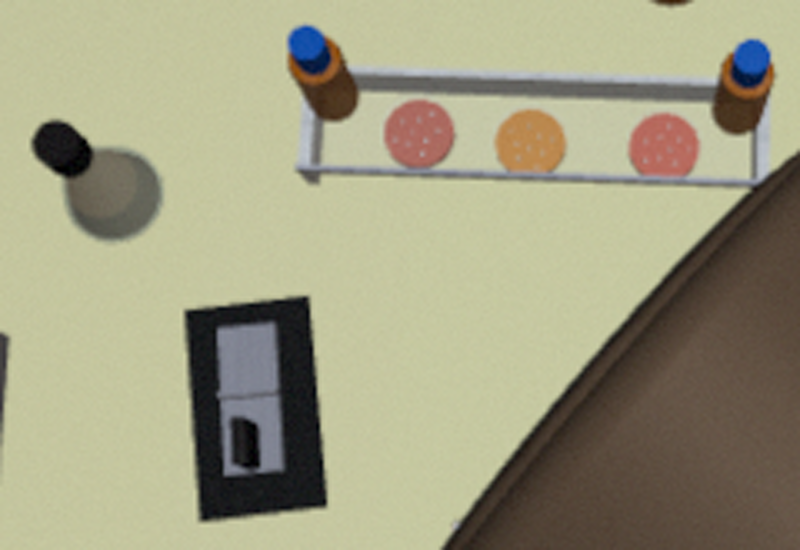

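Dishes at crop (419,133), (530,144) and (664,148), the flask base at crop (112,195), and the scoop unmoved on its mat at crop (250,400). Moving above the scoop, with the camera on the robot side looking out.

```bash
python3 -m inch '[{"gripper":0,"dx":5,"dy":1.5,"dz":0,"roll":-0.15},{"gripper":0,"dx":10,"dy":3,"dz":0,"roll":-0.3},{"gripper":0,"dx":15,"dy":4,"dz":0,"roll":-0.45},{"gripper":0,"dx":20,"dy":5,"dz":0,"roll":-0.6},{"gripper":0,"dx":25,"dy":5,"dz":0,"roll":-0.75},{"gripper":0,"dx":30,"dy":5,"dz":0,"roll":-0.9},{"gripper":0,"dx":35,"dy":5,"dz":0,"roll":-1.05},{"gripper":0,"dx":40,"dy":4,"dz":0,"roll":-1.2},{"gripper":0,"dx":45,"dy":2.5,"dz":0,"roll":-1.35},{"gripper":0,"dx":50,"dy":0,"dz":0,"roll":-1.5}]'
python3 - <<'E'
from h import *
print(to_tool([.4115,.32,.2]),yaw())
E
```

```text
time_s: 6.2
tool_pos: [0.4746, 0.147, 0.2226]
ee_rot: [0.052, 0.999, -0.0, -0.001]
wrist_force: [1.9, 0.5, 0.3]
grip_width: 1.0
grasp_force: 0.0
[ 8.06473062 16.55502011  2.26732379] (np.float64(174.06331291813996), np.float64(84.06334519722623), np.float64(-0.9999989831912136))
```

```bash
python3 -m inch '[{"gripper":0,"dx":2,"dy":4,"dz":0,"roll":-0.1},{"gripper":0,"dx":4,"dy":8,"dz":1,"roll":-0.2},{"gripper":0,"dx":6,"dy":12,"dz":2,"roll":-0.206},{"gripper":0,"dx":8.06,"dy":16.5,"dz":2.27,"roll":-0.206},{"gripper":0,"dx":8.06,"dy":16.5,"dz":2.27,"roll":-0.206},{"gripper":0,"dx":8.06,"dy":16.5,"dz":2.27,"roll":-0.206},{"gripper":0,"dx":8.06,"dy":16.5,"dz":2.27,"roll":-0.206}]'
python3 - <<'E'
from meas import *
p,d,C,s=shot("wrist","w4"); P=cloud(C,d); Z=P[...,2]; hsv=cv2.cvtColor(p,cv2.COLOR_BGR2HSV); H,S,V=cv2.split(hsv)
print(s["tool_pos"],yaw(s)); uv=proj(C,[[.411,.321,.048]])[0]; print(uv)
m=(Z>.040)&(Z<.056)&(np.hypot(P[...,0]-.411,P[...,1]-.321)<.06); print(m.sum(),rect(C,m,.048),np.nanmedian(Z[m]))
m=(V>80)&(S<60)&(Z<.03)&(np.hypot(P[...,0]-.45,P[...,1]-.325)<.09); print(m.sum(),rect(C,m,.005))
m=(V<60)&(Z<.02)&(np.hypot(P[...,0]-.45,P[...,1]-.325)<.14);m=cv2.morphologyEx(m.astype(np.uint8),cv2.MORPH_CLOSE,np.ones((61,61))); print(m.sum(),rect(C,m,.003))
E
```

```text
time_s: 6.9
tool_pos: [0.4131, 0.317, 0.2004]
ee_rot: [-0.048, 0.999, -0.0, -0.001]
wrist_force: [-0.4, -0.0, 0.6]
grip_width: 0.998
grasp_force: 0.0
[0.4130973  0.31704183 0.20042254] (np.float64(-174.49692618985398), np.float64(95.50313993376136), np.float64(-0.9999987949564203))
[315.84317246 222.40136437]
531 (array([412.4, 320.4]), array([38. , 10.9]), 5.5) 0.05146810526934331
11429 (array([440.1, 391.5]), array([149.9,  42.8]), 7.3)
14480 (array([444.7, 320.6]), array([168.7,  98.6]), 7.4)
```

View pics/w4.png

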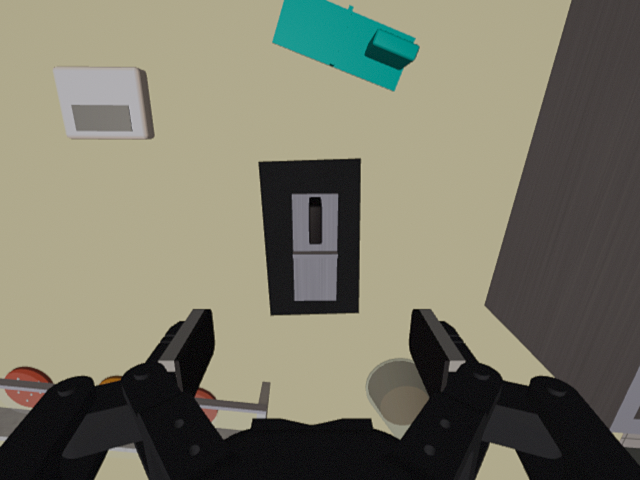

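The wrist view shows the scoop on its mat: tab at (315,220), stop line at (315,252), blade front at (315,300). The teal one is at (345,40), and the flask at (400,395) is clear of the fingers. Gripping the tab.

```bash
python3 -m inch '[{"gripper":0,"dx":0,"dy":0.34,"dz":5,"roll":0},{"gripper":0,"dx":0,"dy":0.34,"dz":10,"roll":0},{"gripper":0,"dx":0,"dy":0.34,"dz":14,"roll":0},{"gripper":0,"dx":0,"dy":0.34,"dz":17,"roll":0},{"gripper":0,"dx":0,"dy":0.34,"dz":18.1,"roll":0},{"gripper":0,"dx":0,"dy":0.34,"dz":18.1,"roll":0},{"gripper":0.6,"dx":0,"dy":0.34,"dz":18.1,"roll":0},{"gripper":1,"dx":0,"dy":0.34,"dz":18.1,"roll":0},{"gripper":1,"dx":0,"dy":0.34,"dz":18.1,"roll":0},{"gripper":1,"dx":0,"dy":0.34,"dz":18.1,"roll":0}]' 100 && python3 -m inch '[{"gripper":1,"dx":0,"dy":0,"dz":-0.2,"roll":0},{"gripper":1,"dx":0,"dy":0,"dz":-0.4,"roll":0},{"gripper":1,"dx":0,"dy":0,"dz":-0.6,"roll":0},{"gripper":1,"dx":0,"dy":0,"dz":-1,"roll":0},{"gripper":1,"dx":0,"dy":0,"dz":-1,"roll":0}]' 100
```

```text
time_s: 7.95
tool_pos: [0.4134, 0.3217, 0.0211]
ee_rot: [-0.048, 0.999, 0.0, 0.001]
wrist_force: [0.4, -0.8, -0.3]
grip_width: 0.329
grasp_force: 0.0
time_s: 8.45
tool_pos: [0.4131, 0.3215, 0.0306]
ee_rot: [-0.048, 0.999, 0.0, 0.0]
wrist_force: [0.8, -0.3, -2.6]
grip_width: 0.123
grasp_force: 97.4
```

Run:
```python
from meas import *
p,d,C,s=shot("wrist","w5"); P=cloud(C,d); Z=P[...,2]; print(s["tool_pos"],yaw(s),s["wrist_force"])
t=s["tool_pos"]; 
th=np.radians(yaw(s)[0]+180); ax=np.array([np.cos(th),np.sin(th)]); ay=np.array([-ax[1],ax[0]])
L=(P[...,:2]-t[:2])@np.c_[ax,ay]
for x in (-15,-10,50,60,70,80,90):
    m=(abs(L[...,0]-x/1e3)<.003)&(abs(L[...,1])<.018); print(x,m.sum(),np.nanmedian(Z[m]) if m.sum() else None)
cv2.imwrite("pics/w5c.png",p)
print(cam("wrist",s)[3][:3,3])
```

```text
[0.41311372 0.32145213 0.03057569] (np.float64(-174.48040759511687), np.float64(95.5195997408042), np.float64(-0.9999998464887263)) [ 0.78749328 -0.30239817 -2.57411428]
-15 10822 0.10951340878457078
-10 8883 0.08722498838495533
50 0 None
60 270 0.013293959501682717
70 318 0.013385386514271291
80 341 0.013334840041347301
90 16 0.013031532190689449
[0.33315036 0.3140329  0.1737186 ]
```

View pics/w5c.png

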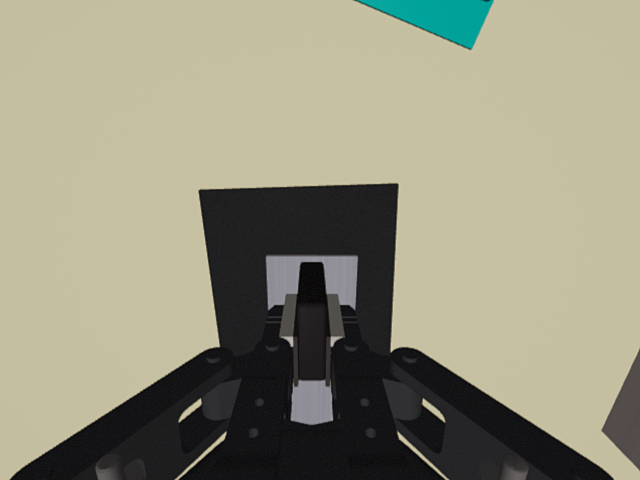

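The picture shows the tab held between the pads at (312,320) with the blade level beneath. The blade underside is about 19.5 mm below the TCP, and the TCP is at scoop x ≈ −43.5. Moving to staging in front of the middle dish.

```bash
python3 -m inch '[{"gripper":1,"dx":0,"dy":0,"dz":-1,"roll":0},{"gripper":1,"dx":0,"dy":-3,"dz":-2,"roll":0.03},{"gripper":1,"dx":-1,"dy":-6,"dz":-2,"roll":0.06},{"gripper":1,"dx":-2,"dy":-10,"dz":-2,"roll":0.09},{"gripper":1,"dx":-3.5,"dy":-14,"dz":-2,"roll":0.124},{"gripper":1,"dx":-5,"dy":-18,"dz":-2,"roll":0.124},{"gripper":1,"dx":-6.6,"dy":-21,"dz":-2,"roll":0.124},{"gripper":1,"dx":-6.6,"dy":-21.8,"dz":-2,"roll":0.124},{"gripper":1,"dx":-6.6,"dy":-21.8,"dz":-2,"roll":0.124},{"gripper":1,"dx":-6.6,"dy":-21.8,"dz":-2,"roll":0.124}]' 100
python3 - <<'E'
from h import *
print(yaw(),to_tool([.5,.1105,.0195]))
E
```

```text
time_s: 9.5
tool_pos: [0.4989, 0.1111, 0.0503]
ee_rot: [0.014, 1.0, 0.0, -0.0]
wrist_force: [0.1, 1.3, -2.4]
grip_width: 0.122
grasp_force: 98.0
(np.float64(178.39854610447253), np.float64(88.3985456349769), np.float64(-0.9999998538578293)) [-0.11018195 -0.05225775  3.07811212]
```

```bash
python3 -m inch '[{"gripper":1,"dx":-0.1,"dy":-0.05,"dz":1.5,"roll":0},{"gripper":1,"dx":-0.1,"dy":-0.05,"dz":2.5,"roll":0},{"gripper":1,"dx":-0.1,"dy":-0.05,"dz":2.9,"roll":0},{"gripper":1,"dx":-0.1,"dy":-0.05,"dz":3,"roll":0},{"gripper":1,"dx":-0.1,"dy":-0.05,"dz":3.05,"roll":0}]' 100; python3 -m inch '[{"gripper":1,"dx":0,"dy":0,"dz":0.05,"roll":0},{"gripper":1,"dx":0,"dy":0,"dz":0.08,"roll":0}]' 100
```

```text
time_s: 10.0
tool_pos: [0.4996, 0.1107, 0.0197]
ee_rot: [0.014, 1.0, -0.0, -0.001]
wrist_force: [-6.9, 4.1, 14.3]
grip_width: 0.122
grasp_force: 100.2
time_s: 10.2
tool_pos: [0.4996, 0.1107, 0.0197]
ee_rot: [0.014, 1.0, 0.0, -0.001]
wrist_force: [-9.9, 2.8, 30.2]
grip_width: 0.123
grasp_force: 102.5
```

```bash
python3 -m inch '[{"gripper":1,"dx":0,"dy":0,"dz":-0.05,"roll":0},{"gripper":1,"dx":-1,"dy":0,"dz":-0.05,"roll":0},{"gripper":1,"dx":-2,"dy":0,"dz":-0.05,"roll":0},{"gripper":1,"dx":-2.7,"dy":0,"dz":-0.05,"roll":0},{"gripper":1,"dx":-3.3,"dy":0,"dz":-0.05,"roll":0},{"gripper":1,"dx":-3.8,"dy":0,"dz":-0.05,"roll":0},{"gripper":1,"dx":-4.3,"dy":0,"dz":-0.05,"roll":0}]' 110; python3 -m inch '[{"gripper":1,"dx":-0.5,"dy":0,"dz":0,"roll":0},{"gripper":1,"dx":-1,"dy":0,"dz":0,"roll":0},{"gripper":1,"dx":-1.5,"dy":0,"dz":0,"roll":0},{"gripper":1,"dx":-2,"dy":0,"dz":0,"roll":0},{"gripper":1,"dx":-2.5,"dy":0,"dz":0,"roll":0}]' 110
```

```text
time_s: 10.9
tool_pos: [0.5417, 0.1091, 0.0197]
ee_rot: [0.014, 1.0, -0.0, -0.002]
wrist_force: [-12.8, -0.2, 18.1]
grip_width: 0.12
grasp_force: 110.5
time_s: 11.4
tool_pos: [0.5668, 0.1085, 0.0197]
ee_rot: [0.014, 1.0, -0.0, -0.002]
wrist_force: [-12.8, 0.3, 17.1]
grip_width: 0.12
grasp_force: 110.3
```

```bash
python3 -m inch '[{"gripper":1,"dx":-0.5,"dy":0,"dz":0,"roll":0},{"gripper":1,"dx":-1,"dy":0,"dz":0,"roll":0},{"gripper":1,"dx":-1.5,"dy":0,"dz":0,"roll":0},{"gripper":1,"dx":-2,"dy":0,"dz":0,"roll":0}]' 110
python3 - <<'E'
from h import *
p,d,C,s=shot("top","top2"); a=p[135:200,225:395]
q,d,C,s=shot("side","side2"); b=q[180:310,140:330]
a=cv2.resize(a,(800,306),interpolation=cv2.INTER_CUBIC); b=cv2.resize(b,(430,294),interpolation=cv2.INTER_CUBIC)
o=np.zeros((600,800,3),np.uint8); o[:306]=a; o[306:,:430]=b; cv2.imwrite("pics/c3.png",o)
print(s["tool_pos"],s["wrist_force"])
E
```

```text
time_s: 11.8
tool_pos: [0.5869, 0.108, 0.0198]
ee_rot: [0.014, 1.0, -0.0, -0.002]
wrist_force: [-10.9, -0.2, 14.4]
grip_width: 0.12
grasp_force: 109.9
[0.58838436 0.10799101 0.01978894] [-0.6196817   0.56157436  0.61727788]
```

View pics/c3.png

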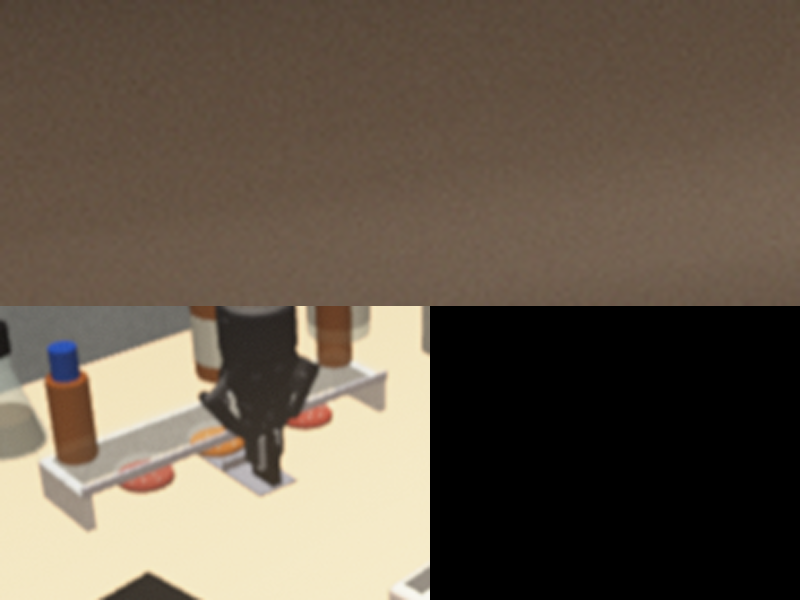

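The side view shows the orange dish at crop (217,440) over the blade, with the stop at (235,462) close behind it. Advance a little more and check the grip.

```bash
python3 -m inch '[{"gripper":1,"dx":-0.2,"dy":0,"dz":0,"roll":0},{"gripper":1,"dx":-0.4,"dy":0,"dz":0,"roll":0}]' 110;  python3 -m inch '[{"gripper":1,"dx":-0.2,"dy":0,"dz":0,"roll":0},{"gripper":1,"dx":-0.2,"dy":0,"dz":0,"roll":0}]' 110
```

```text
time_s: 12.1
tool_pos: [0.5909, 0.1079, 0.0198]
ee_rot: [0.014, 1.0, -0.0, -0.001]
wrist_force: [-10.4, 0.3, 14.2]
grip_width: 0.118
grasp_force: 109.7
time_s: 12.3
tool_pos: [0.5937, 0.1078, 0.0198]
ee_rot: [0.014, 1.0, -0.0, -0.001]
wrist_force: [-6.2, -0.7, 11.1]
grip_width: 0.116
grasp_force: 109.0
```

```bash
python3 -m inch '[{"gripper":1,"dx":-0.2,"dy":0,"dz":0,"roll":0},{"gripper":1,"dx":-0.2,"dy":0,"dz":0,"roll":0}]' 110;  python3 - <<'E'
from h import *
q,d,C,s=shot("side","side3"); b=q[210:290,190:300]
cv2.imwrite("pics/c4.png",cv2.resize(b,(790,575),interpolation=cv2.INTER_CUBIC)); print(s["tool_pos"],s["wrist_force"],s["grip_width"],s["grasp_force"])
t=s["tool_pos"]
for n,P in (("stop top",[t[0]+.044,t[1]-.001,.013]),("front",[t[0]+.098,t[1]-.003,.002]),("lip",[.616,.103,.044]),("wall",[.696,.103,.0])): print(n,((proj(C,[P])[0]-[190,210])*[790/110,575/80]).round())
E
```

```text
time_s: 12.5
tool_pos: [0.5955, 0.1078, 0.0198]
ee_rot: [0.014, 1.0, -0.0, -0.001]
wrist_force: [-7.7, 0.2, 12.7]
grip_width: 0.121
grasp_force: 109.1
[0.59546359 0.10777437 0.01976789] [-7.71878238  0.20492497 12.72585906] 0.12068951148212553 109.07517313957214
stop top [381. 240.]
front [290. 208.]
lip [430. 177.]
wall [291. 209.]
```

View pics/c4.png

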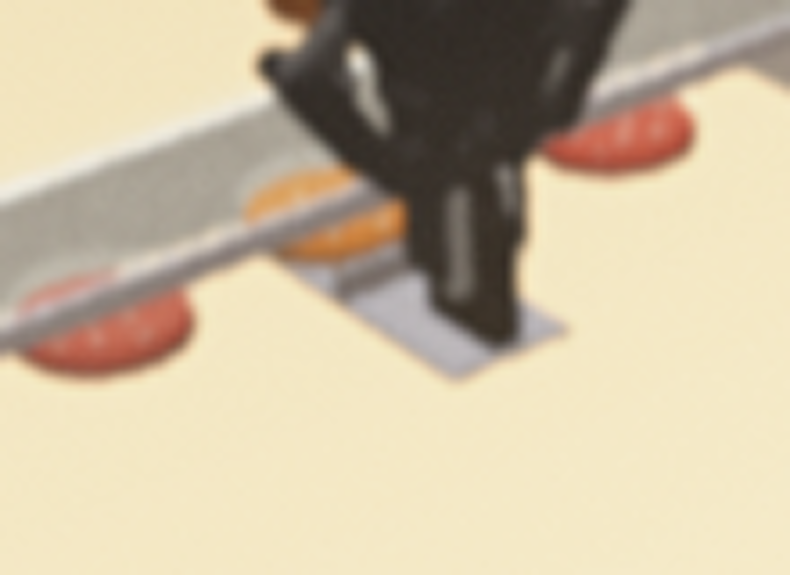

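The orange dish at crop (325,215) is up on the blade, with the stop at (375,270) practically at its rim. A last small nudge, then draw out slowly along the bench.

```bash
python3 -m inch '[{"gripper":1,"dx":-0.15,"dy":0,"dz":0,"roll":0},{"gripper":1,"dx":-0.2,"dy":0,"dz":0,"roll":0}]' 110; python3 -m inch '[{"gripper":1,"dx":0,"dy":0,"dz":-0.06,"roll":0},{"gripper":1,"dx":0.2,"dy":0,"dz":-0.06,"roll":0},{"gripper":1,"dx":0.5,"dy":0,"dz":-0.06,"roll":0},{"gripper":1,"dx":0.9,"dy":0,"dz":-0.06,"roll":0},{"gripper":1,"dx":1.3,"dy":0,"dz":-0.06,"roll":0},{"gripper":1,"dx":1.7,"dy":0,"dz":-0.06,"roll":0},{"gripper":1,"dx":2.1,"dy":0,"dz":-0.06,"roll":0},{"gripper":1,"dx":2.5,"dy":0,"dz":-0.06,"roll":0},{"gripper":1,"dx":2.9,"dy":0,"dz":-0.06,"roll":0},{"gripper":1,"dx":3.3,"dy":0,"dz":-0.06,"roll":0}]' 110;  python3 -m inch '[{"gripper":1,"dx":0.4,"dy":0,"dz":0,"roll":0},{"gripper":1,"dx":0.8,"dy":0,"dz":0,"roll":0},{"gripper":1,"dx":1.2,"dy":0,"dz":0,"roll":0},{"gripper":1,"dx":1.6,"dy":0,"dz":0,"roll":0},{"gripper":1,"dx":2.1,"dy":0,"dz":0,"roll":0},{"gripper":1,"dx":2.6,"dy":0,"dz":0,"roll":0},{"gripper":1,"dx":3.1,"dy":0,"dz":0,"roll":0},{"gripper":1,"dx":3.6,"dy":0,"dz":0,"roll":0},{"gripper":1,"dx":4.1,"dy":0,"dz":0,"roll":0},{"gripper":1,"dx":4.6,"dy":0,"dz":0,"roll":0}]' 110
python3 - <<'E'
from meas import *
q,d,C,s=shot("side","side4"); H,S,V=cv2.split(cv2.cvtColor(q,cv2.COLOR_BGR2HSV))
o=(H>8)&(H<20)&(S>150)&(V>120)
t=s["tool_pos"]; e=proj(C,[[t[0]+.074,t[1]-.002,.012]])[0]; print("expected dish px",e)
o=win(o,int(e[0])-60,int(e[0])+60,int(e[1])-50,int(e[1])+50); v,u=np.nonzero(o); print(o.sum(),u.mean() if len(u) else 0,v.mean() if len(v) else 0, rect(C,o,.012) if len(u)>5 else 0, t)
E
```

```text
time_s: 12.75
tool_pos: [0.5972, 0.1077, 0.0198]
ee_rot: [0.014, 1.0, -0.0, -0.001]
wrist_force: [-10.3, 1.7, 15.1]
grip_width: 0.119
grasp_force: 109.5
time_s: 13.75
tool_pos: [0.5651, 0.1083, 0.0199]
ee_rot: [0.014, 1.0, -0.0, -0.0]
wrist_force: [0.2, -1.1, -1.3]
grip_width: 0.122
grasp_force: 107.2
time_s: 14.75
tool_pos: [0.5191, 0.1096, 0.0199]
ee_rot: [0.014, 1.0, 0.0, 0.0]
wrist_force: [0.2, 0.2, -1.7]
grip_width: 0.121
grasp_force: 107.2
expected dish px [255.22055918 251.2987843 ]
154 254.71428571428572 252.65584415584416 (array([589.7, 111.6]), array([46.5, 47.2]), 0.7) [0.51911828 0.10959631 0.01992319]
```

The dish rides on the blade, measured about where it should be at the stop. I'll carry it low along the bench towards the counter while turning the scoop to point to −y.

```bash
python3 -m inch '[{"gripper":1,"dx":0,"dy":-0.4,"dz":-0.2,"roll":0.03},{"gripper":1,"dx":-0.1,"dy":-1.2,"dz":-0.3,"roll":0.09},{"gripper":1,"dx":-0.2,"dy":-2.2,"dz":-0.3,"roll":0.16},{"gripper":1,"dx":-0.3,"dy":-3.3,"dz":-0.3,"roll":0.24},{"gripper":1,"dx":-0.4,"dy":-4.4,"dz":-0.3,"roll":0.33},{"gripper":1,"dx":-0.5,"dy":-5.5,"dz":-0.3,"roll":0.42},{"gripper":1,"dx":-0.6,"dy":-6.6,"dz":-0.3,"roll":0.51},{"gripper":1,"dx":-0.6,"dy":-7.7,"dz":-0.3,"roll":0.6},{"gripper":1,"dx":-0.6,"dy":-8.6,"dz":-0.3,"roll":0.68},{"gripper":1,"dx":-0.6,"dy":-9.2,"dz":-0.3,"roll":0.74}]' 110
python3 - <<'E'
from h import *
print(yaw(),to_tool([.525,-.09,.025]))
E
```

```text
time_s: 15.8
tool_pos: [0.5233, 0.0165, 0.023]
ee_rot: [0.377, 0.926, 0.0, 0.0]
wrist_force: [-0.7, 0.1, -2.7]
grip_width: 0.119
grasp_force: 107.3
(np.float64(135.7027634257521), np.float64(45.702767291831314), np.float64(-0.999999929693014)) [-7.56269079 -7.50375982 -0.19504412]
```

```bash
python3 -m inch '[{"gripper":1,"dx":-0.4,"dy":-0.4,"dz":-0.1,"roll":0.06},{"gripper":1,"dx":-1.1,"dy":-1.1,"dz":-0.2,"roll":0.14},{"gripper":1,"dx":-1.9,"dy":-1.9,"dz":-0.2,"roll":0.23},{"gripper":1,"dx":-2.7,"dy":-2.7,"dz":-0.2,"roll":0.32},{"gripper":1,"dx":-3.5,"dy":-3.5,"dz":-0.2,"roll":0.42},{"gripper":1,"dx":-4.3,"dy":-4.3,"dz":-0.2,"roll":0.52},{"gripper":1,"dx":-5.1,"dy":-5.1,"dz":-0.2,"roll":0.62},{"gripper":1,"dx":-5.9,"dy":-5.9,"dz":-0.2,"roll":0.71},{"gripper":1,"dx":-6.6,"dy":-6.6,"dz":-0.2,"roll":0.78},{"gripper":1,"dx":-7,"dy":-7,"dz":-0.2,"roll":0.838}]' 110
python3 - <<'E'
from h import *
print(yaw(),to_tool([.5343,-.285,.0755]))
E
```

```text
time_s: 16.8
tool_pos: [0.525, -0.0826, 0.0251]
ee_rot: [0.721, 0.693, 0.0, 0.0]
wrist_force: [-0.2, -0.4, -2.3]
grip_width: 0.12
grasp_force: 107.3
(np.float64(87.70579494464451), np.float64(-2.2942011440774266), np.float64(-0.9999998476894254)) [-20.18598979   1.73776322  -5.04036768]
```

```bash
python3 -m inch '[{"gripper":1,"dx":0,"dy":0,"dz":-0.7,"roll":0},{"gripper":1,"dx":0,"dy":0.2,"dz":-2,"roll":0},{"gripper":1,"dx":0,"dy":0.5,"dz":-3.5,"roll":0},{"gripper":1,"dx":-0.5,"dy":0.8,"dz":-5,"roll":0},{"gripper":1,"dx":-1.5,"dy":1.2,"dz":-6,"roll":0},{"gripper":1,"dx":-3,"dy":1.7,"dz":-6.2,"roll":0},{"gripper":1,"dx":-5,"dy":1.74,"dz":-6.2,"roll":0},{"gripper":1,"dx":-7,"dy":1.74,"dz":-6.2,"roll":0},{"gripper":1,"dx":-9,"dy":1.74,"dz":-6.2,"roll":0},{"gripper":1,"dx":-11,"dy":1.74,"dz":-6.2,"roll":0}]' 110;python3 -m inch '[{"gripper":1,"dx":-2,"dy":0,"dz":0,"roll":0},{"gripper":1,"dx":-4,"dy":0,"dz":0,"roll":0},{"gripper":1,"dx":-6,"dy":0,"dz":0,"roll":0},{"gripper":1,"dx":-7.8,"dy":0,"dz":0,"roll":0},{"gripper":1,"dx":-8.8,"dy":0,"dz":0,"roll":0},{"gripper":1,"dx":-9.2,"dy":0,"dz":0.3,"roll":0},{"gripper":1,"dx":-9.2,"dy":0,"dz":0.7,"roll":0},{"gripper":1,"dx":-9.2,"dy":0,"dz":0.9,"roll":0},{"gripper":1,"dx":-9.2,"dy":0,"dz":1.0,"roll":0}]' 110
python3 - <<'E'
from h import *
print(yaw(),to_tool([.5343,-.285,.0755]))
E
```

```text
time_s: 17.8
tool_pos: [0.538, -0.1939, 0.0864]
ee_rot: [0.719, 0.695, -0.0, -0.0]
wrist_force: [1.2, -0.4, -1.8]
grip_width: 0.122
grasp_force: 107.3
time_s: 18.7
tool_pos: [0.5349, -0.2831, 0.0764]
ee_rot: [0.719, 0.695, -0.0, -0.0]
wrist_force: [0.1, -0.5, -2.5]
grip_width: 0.117
grasp_force: 107.3
(np.float64(88.03965520448683), np.float64(-1.9603220680494915), np.float64(-0.9999995691603827)) [-0.18773358 -0.04861572  0.09356625]
```

```bash
python3 -m inch '[{"gripper":1,"dx":-0.15,"dy":0,"dz":0.05,"roll":0},{"gripper":1,"dx":-0.15,"dy":0,"dz":0.1,"roll":0},{"gripper":1,"dx":-0.15,"dy":0,"dz":0.1,"roll":0}]' 110
```

```text
time_s: 19.0
tool_pos: [0.5351, -0.2854, 0.076]
ee_rot: [0.719, 0.695, 0.0, 0.0]
wrist_force: [0.8, -0.7, -2.7]
grip_width: 0.119
grasp_force: 107.4
```

```bash
python3 -m inch '[{"gripper":1,"dx":5,"dy":0,"dz":0,"roll":0},{"gripper":1,"dx":10,"dy":0,"dz":0,"roll":0},{"gripper":1,"dx":10,"dy":0,"dz":0,"roll":0},{"gripper":1,"dx":10,"dy":0,"dz":0,"roll":0}]' 110
python3 - <<'E'
from h import *
p,d,C,s=shot("wrist","w6"); P=cloud(C,d); print(s["tool_pos"],yaw(s),s["grip_width"])
H,S,V=cv2.split(cv2.cvtColor(p,cv2.COLOR_BGR2HSV)); o=(H>8)&(H<20)&(S>150)&(V>100); v,u=np.nonzero(o); print(o.sum(),u.mean() if len(u) else 0,v.mean() if len(v) else 0)
q,d,C,s=shot("side","side5");H,S,V=cv2.split(cv2.cvtColor(q,cv2.COLOR_BGR2HSV)); o=(H>8)&(H<20)&(S>150)&(V>120); v,u=np.nonzero(o); print(o.sum(),u.mean() if len(u) else 0,v.mean() if len(v) else 0)
q,d,C,s=shot("top","top5");cv2.imwrite("pics/c5.png",cv2.resize(q[120:280,380:600],(770,560),interpolation=cv2.INTER_CUBIC))
E
```

```text
time_s: 19.4
tool_pos: [0.5388, -0.1844, 0.0762]
ee_rot: [0.719, 0.695, 0.0, 0.0]
wrist_force: [0.3, -0.7, -3.0]
grip_width: 0.122
grasp_force: 107.4
[ 0.53879958 -0.18437674  0.07622286] (np.float64(88.12903470960623), np.float64(-1.8709627904730697), np.float64(-0.9999999344925392)) 0.12207576396262013
1428 311.6498599439776 403.22549019607845
153 261.42483660130716 187.92156862745097
```

View pics/c5.png

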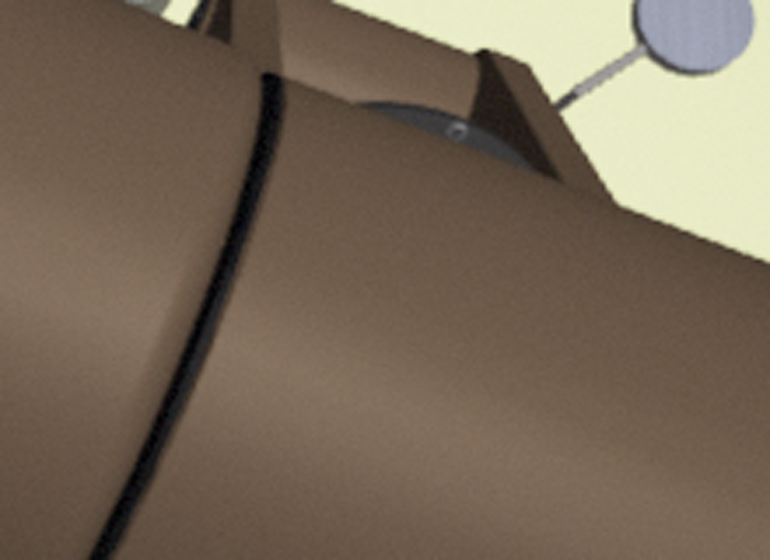

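The arm hides the counter from the top camera. In the wrist view orange shows between the pads at (312,403); computing where the dish lies.

Run:
```python
from meas import *
s=telemetry.get_state(); C=cam("wrist",s); p=cv2.imread("pics/w6.png"); P=cloud(C,np.load("pics/w6.npy"))
H,S,V=cv2.split(cv2.cvtColor(p,cv2.COLOR_BGR2HSV)); o=(H>8)&(H<20)&(S>150)&(V>100); v,u=np.nonzero(o)
print(u.min(),u.max(),v.min(),v.max(), ray(C,[[311,v.min()],[311,v.max()]],.07).round(3), np.nanmedian(P[o],axis=0))
C=cam("side"); q=cv2.imread("pics/side5.png"); H,S,V=cv2.split(cv2.cvtColor(q,cv2.COLOR_BGR2HSV)); o=(H>8)&(H<20)&(S>150)&(V>120)
n,l,st,ce=cv2.connectedComponentsWithStats(o.astype(np.uint8)); print(st.tolist())
cv2.imwrite("pics/c6.png",p)
```

```text
291 332 383 424 [[ 0.538 -0.233  0.07 ]
 [ 0.537 -0.261  0.07 ]] [ 0.53780538 -0.24089666  0.07565194]
[[0, 0, 640, 480, 307047], [234, 165, 8, 12, 63], [291, 173, 3, 3, 5], [280, 174, 3, 2, 4], [374, 189, 9, 7, 42], [161, 210, 17, 7, 39]]
```

View pics/c6.png

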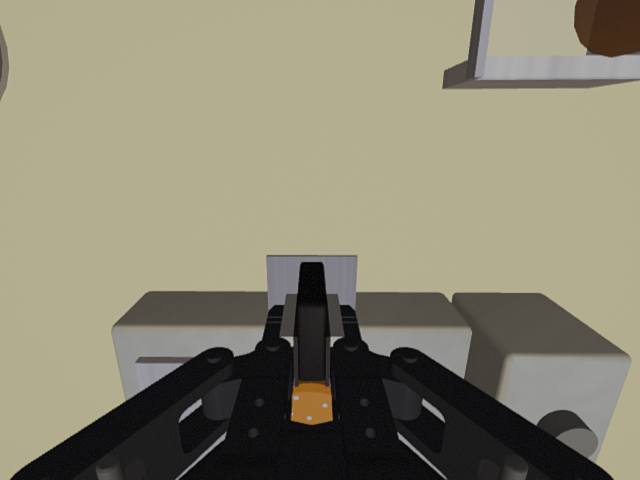

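I can't see any slip: the dish still sits on the blade near the stop, now over the plate edge. Before choosing how to unload I'll measure how hard the arm really accelerates, on the way back over the plate.

```bash
V='from cell import telemetry as t;s=t.get_state();print(s["qd"].round(2))'; python3 -m inch '[{"gripper":1,"dx":-2,"dy":0,"dz":0,"roll":0},{"gripper":1,"dx":-4,"dy":0,"dz":0,"roll":0},{"gripper":1,"dx":-6,"dy":0,"dz":0,"roll":0},{"gripper":1,"dx":-8,"dy":0,"dz":0,"roll":0},{"gripper":1,"dx":-9.5,"dy":0,"dz":0,"roll":0},{"gripper":1,"dx":-10.5,"dy":0,"dz":0,"roll":0},{"gripper":1,"dx":-11,"dy":0,"dz":0,"roll":0},{"gripper":1,"dx":-11,"dy":0,"dz":0,"roll":0}]' 110; python3 -m inch '[{"gripper":1,"dx":5,"dy":0,"dz":0,"roll":0}]' 110; python3 -c "$V"; python3 -m inch '[{"gripper":1,"dx":0,"dy":0,"dz":0,"roll":0}]' 110;  python3 -c "$V"; python3 -m inch '[{"gripper":1,"dx":0,"dy":0,"dz":0,"roll":0}]' 110
```

```text
time_s: 20.35
tool_pos: [0.5346, -0.296, 0.0758]
ee_rot: [0.72, 0.694, 0.0, 0.0]
wrist_force: [-0.4, -0.4, -2.0]
grip_width: 0.124
grasp_force: 107.4
time_s: 20.45
tool_pos: [0.5375, -0.2491, 0.0761]
ee_rot: [0.721, 0.693, 0.0, 0.002]
wrist_force: [2.2, 2.2, -2.4]
grip_width: 0.117
grasp_force: 107.5
[ 0.82 -0.24  0.57  0.03 -0.29  0.8 ]
time_s: 20.55
tool_pos: [0.536, -0.2412, 0.076]
ee_rot: [0.719, 0.695, 0.0, -0.001]
wrist_force: [-0.5, -0.6, 0.2]
grip_width: 0.116
grasp_force: 107.7
[-0.04  0.01 -0.04 -0.02  0.02 -0.07]
time_s: 20.65
tool_pos: [0.5365, -0.2439, 0.0761]
ee_rot: [0.719, 0.695, -0.0, -0.0]
wrist_force: [0.3, 0.5, -1.5]
grip_width: 0.124
grasp_force: 107.5
```

The arm tracks sharply (0.5 m/s almost at once). So at the abrupt stop the dish slid back against the stop. The answer is to run forward and then reverse hard: the dish keeps going and the blade leaves from beneath it. I'll back off gently first, then do it so that it ends near the plate centre.

```bash
python3 -m inch '[{"gripper":1,"dx":0.3,"dy":0,"dz":0,"roll":0},{"gripper":1,"dx":1.0,"dy":0,"dz":0,"roll":0},{"gripper":1,"dx":2,"dy":0,"dz":0,"roll":0},{"gripper":1,"dx":3.2,"dy":0,"dz":0,"roll":0},{"gripper":1,"dx":4.6,"dy":0,"dz":0,"roll":0},{"gripper":1,"dx":6,"dy":0,"dz":0,"roll":0},{"gripper":1,"dx":7.2,"dy":0,"dz":0,"roll":0},{"gripper":1,"dx":8,"dy":0,"dz":0,"roll":0},{"gripper":1,"dx":8,"dy":0,"dz":0,"roll":0}]' 110; python3 -m inch '[{"gripper":1,"dx":-0.8,"dy":0,"dz":0,"roll":0},{"gripper":1,"dx":-2.5,"dy":0,"dz":0,"roll":0},{"gripper":1,"dx":-7.5,"dy":0,"dz":0,"roll":0},{"gripper":1,"dx":-2.5,"dy":0,"dz":0,"roll":0},{"gripper":1,"dx":2.5,"dy":0,"dz":0,"roll":0},{"gripper":1,"dx":5.5,"dy":0,"dz":0,"roll":0},{"gripper":1,"dx":7,"dy":0,"dz":0,"roll":0},{"gripper":1,"dx":7,"dy":0,"dz":0,"roll":0}]' 110;  python3 - <<'E'
from meas import *
p,d,C,s=shot("wrist","w7"); H,S,V=cv2.split(cv2.cvtColor(p,cv2.COLOR_BGR2HSV)); o=(H>8)&(H<20)&(S>150)&(V>100); v,u=np.nonzero(o)
print(o.sum(), (u.min(),u.max(),v.min(),v.max()) if len(u) else 0)
E
```

```text
time_s: 21.55
tool_pos: [0.5392, -0.1643, 0.0759]
ee_rot: [0.719, 0.695, -0.0, -0.0]
wrist_force: [-0.8, -0.2, -1.3]
grip_width: 0.118
grasp_force: 107.5
time_s: 22.35
tool_pos: [0.5419, -0.0955, 0.076]
ee_rot: [0.719, 0.695, 0.0, 0.0]
wrist_force: [0.4, -0.0, -1.2]
grip_width: 0.12
grasp_force: 107.8
0 0
```

The dish left the blade. Moving the scoop round to the next dish at (.656, −.002), which also frees the top camera's view.

```bash
python3 -m inch '[{"gripper":1,"dx":1,"dy":-1.5,"dz":-1,"roll":-0.1},{"gripper":1,"dx":2,"dy":-3.5,"dz":-1,"roll":-0.24},{"gripper":1,"dx":3,"dy":-4.5,"dz":-1,"roll":-0.38},{"gripper":1,"dx":4,"dy":-4.5,"dz":-1,"roll":-0.52},{"gripper":1,"dx":5,"dy":-4.5,"dz":-1,"roll":-0.66},{"gripper":1,"dx":6,"dy":-4.5,"dz":-1,"roll":-0.8},{"gripper":1,"dx":7,"dy":-4.5,"dz":-1,"roll":-0.94},{"gripper":1,"dx":8,"dy":-4.5,"dz":0,"roll":-1.08},{"gripper":1,"dx":9,"dy":-4.5,"dz":1,"roll":-1.22},{"gripper":1,"dx":9.66,"dy":-4.5,"dz":2,"roll":-1.36}]' 110; python3 -m inch '[{"gripper":1,"dx":0,"dy":0,"dz":0,"roll":-0.13},{"gripper":1,"dx":0,"dy":0,"dz":1,"roll":-0.216},{"gripper":1,"dx":0,"dy":0,"dz":1,"roll":-0.216}]' 110;  python3 - <<'E'
from meas import *
print(yaw(),to_tool([.5,.0025,.0205]))
p,d,C,s=shot("top","top6"); P=cloud(C,d); H,S,V=cv2.split(cv2.cvtColor(p,cv2.COLOR_BGR2HSV)); o=win((H>5)&(H<22)&(S>110)&(V>90),420,545,150,270); v,u=np.nonzero(o)
print(o.sum(),rect(C,o,.066) if o.sum()>20 else 0, (u.mean(),v.mean()) if len(u) else 0)
if len(u):
    print(np.nanmedian(P[o],axis=0))
    O=np.array([.5119,-.3432]); th=np.radians(-2.26); w=np.array(rect(C,o,.066)[0])/1000-O; print("plate",w@np.array([[np.cos(th),-np.sin(th)],[np.sin(th),np.cos(th)]]))
for n,(u,v) in enumerate(((276,165),(349,169))):
    m=win(((H<25)|(H>170))&(S>85)&(V>100),u-20,u+20,v-20,v+20); print("dish",n,m.sum(), rect(C,m,.008) if m.sum()>20 else 0)
E
```

```text
time_s: 23.4
tool_pos: [0.5009, 0.0013, 0.0557]
ee_rot: [0.12, 0.993, -0.0, 0.0]
wrist_force: [-0.5, -0.6, -1.8]
grip_width: 0.119
grasp_force: 107.9
time_s: 23.7
tool_pos: [0.5002, 0.001, 0.0452]
ee_rot: [0.015, 1.0, -0.0, -0.0]
wrist_force: [0.0, 0.2, -1.6]
grip_width: 0.117
grasp_force: 107.8
(np.float64(178.32684071150626), np.float64(88.32684687284242), np.float64(-0.9999997635065341)) [0.02366907 0.14627183 2.46937924]
0 0 0
dish 0 108 (array([692.4, 195.8]), array([32.7,  8.4]), 81.9)
dish 1 176 (array([610.5,   7.6]), array([11.1, 29.4]), 0.4)
```

Run:
```python
from meas import *
C=cam("top"); p=cv2.imread("pics/top6.png"); P=cloud(C,np.load("pics/top6.npy")); Z=P[...,2]
O=np.array([.5119,-.3432]); th=np.radians(-2.26); c,sn=np.cos(th),np.sin(th)
for x in (80,50,20,-10,-40,-70):
    r=[]
    for y in range(120,-121,-20):
        u,v=proj(C,[[O[0]+(c*x-sn*y)/1e3,O[1]+(sn*x+c*y)/1e3,.056]])[0].astype(int); r.append("%d/%s"%(1000*Z[v,u],",".join(map(str,p[v,u]))))
    print(x,r)
```

```text
80 ['878/65,81,96', '877/63,78,95', '878/66,82,98', '878/64,80,98', '877/66,80,98', '878/67,81,99', '878/67,82,100', '879/61,78,96', '877/64,77,94', '876/63,78,95', '877/63,78,95', '877/65,79,95', '52/192,193,185']
50 ['883/69,84,103', '884/66,85,102', '883/66,85,103', '884/70,85,104', '883/71,87,107', '882/70,85,105', '884/71,84,104', '884/71,86,104', '883/69,83,102', '883/67,83,100', '883/69,84,102', '883/69,84,104', '882/25,30,39']
20 ['888/71,89,108', '888/73,89,109', '888/75,90,108', '887/70,87,107', '886/76,92,109', '888/71,88,109', '888/74,90,110', '886/76,92,111', '887/74,89,108', '887/72,88,110', '887/73,89,108', '886/74,89,110', '886/70,87,107']
-10 ['891/73,91,112', '890/73,91,112', '891/75,93,114', '892/76,94,112', '890/73,91,111', '890/78,94,115', '891/74,92,113', '890/74,92,112', '889/75,92,112', '889/76,91,111', '889/72,88,110', '890/75,92,113', '889/74,91,112']
-40 ['891/80,98,119', '892/80,98,118', '892/82,97,117', '891/80,97,118', '890/81,97,119', '893/81,98,119', '891/81,99,120', '891/77,95,115', '891/79,99,118', '890/80,98,117', '890/76,96,115', '891/77,96,117', '891/79,96,118']
-70 ['892/87,105,127', '892/86,103,124', '891/87,104,125', '892/86,105,124', '893/88,106,126', '893/87,105,126', '892/86,103,123', '892/86,105,124', '891/86,104,124', '891/87,106,127', '892/83,103,123', '891/84,102,123', '892/86,103,122']
```

The arm's elbow hides the plate; I'll check the first dish with the wrist camera later. Second scooping now.

```bash
python3 -m inch '[{"gripper":1,"dx":0,"dy":0.15,"dz":1.3,"roll":0},{"gripper":1,"dx":0,"dy":0.15,"dz":2.2,"roll":0},{"gripper":1,"dx":0,"dy":0.15,"dz":2.5,"roll":0},{"gripper":1,"dx":0,"dy":0.15,"dz":2.56,"roll":0}]' 110; python3 -m inch '[{"gripper":1,"dx":-1,"dy":0,"dz":0,"roll":0},{"gripper":1,"dx":-2,"dy":0,"dz":0,"roll":0},{"gripper":1,"dx":-3,"dy":0,"dz":0,"roll":0},{"gripper":1,"dx":-3.8,"dy":0,"dz":0,"roll":0},{"gripper":1,"dx":-4.6,"dy":0,"dz":0,"roll":0},{"gripper":1,"dx":-5.4,"dy":0,"dz":0,"roll":0},{"gripper":1,"dx":-6.2,"dy":0,"dz":0,"roll":0},{"gripper":1,"dx":-7,"dy":0,"dz":0,"roll":0},{"gripper":1,"dx":-7.8,"dy":0,"dz":0,"roll":0},{"gripper":1,"dx":-8.5,"dy":0,"dz":0,"roll":0}]' 110
```

```text
time_s: 24.15
tool_pos: [0.4997, 0.0039, 0.0198]
ee_rot: [0.015, 1.0, -0.0, -0.001]
wrist_force: [-1.8, -1.0, 2.7]
grip_width: 0.123
grasp_force: 108.2
time_s: 25.15
tool_pos: [0.5857, 0.0014, 0.0203]
ee_rot: [0.015, 1.0, 0.0, 0.0]
wrist_force: [-0.6, 0.4, -2.2]
grip_width: 0.124
grasp_force: 107.7
```

```bash
python3 -m inch '[{"gripper":1,"dx":-0.4,"dy":0,"dz":0.05,"roll":0},{"gripper":1,"dx":-0.7,"dy":0,"dz":0.05,"roll":0},{"gripper":1,"dx":-0.9,"dy":0,"dz":0.05,"roll":0}]' 110; python3 -m inch '[{"gripper":1,"dx":-0.1,"dy":0,"dz":0,"roll":0},{"gripper":1,"dx":-0.1,"dy":0,"dz":0,"roll":0}]' 110
python3 - <<'E'
from meas import *
q,d,C,s=shot("side","side7"); t=s["tool_pos"]; print(t)
H,S,V=cv2.split(cv2.cvtColor(q,cv2.COLOR_BGR2HSV)); r=((H<7)|(H>172))&(S>110)&(V>90)
for n,X in (("dish2",[t[0]+.074,t[1]-.002,.012]),("dish0",[.667,.196,.010])):
    e=proj(C,[X])[0]; o=win(r,int(e[0])-30,int(e[0])+30,int(e[1])-20,int(e[1])+20); v,u=np.nonzero(o); print(n,e.round(1),o.sum(),(u.min(),u.max(),v.min(),v.max()),(u.mean().round(1),v.mean().round(1)), rect(C,o,X[2]))
E
```

```text
time_s: 25.45
tool_pos: [0.594, 0.0012, 0.0198]
ee_rot: [0.015, 1.0, 0.0, -0.0]
wrist_force: [-1.4, -0.5, 0.1]
grip_width: 0.121
grasp_force: 108.1
time_s: 25.65
tool_pos: [0.5952, 0.0011, 0.0198]
ee_rot: [0.015, 1.0, 0.0, 0.0]
wrist_force: [-0.7, -0.4, -1.7]
grip_width: 0.121
grasp_force: 107.8
[0.59523462 0.00113742 0.0198007 ]
dish2 [271.1 224.6] 63 (np.int64(262), np.int64(283), np.int64(221), np.int64(231)) (np.float64(274.4), np.float64(227.1)) (array([648.2,   1. ]), array([46.8, 15.2]), 87.8)
dish0 [203.7 253.6] 99 (np.int64(195), np.int64(215), np.int64(251), np.int64(260)) (np.float64(206.5), np.float64(256.6)) (array([650.9, 198. ]), array([50.2, 25.2]), 89.0)
```

```bash
python3 -m inch '[{"gripper":1,"dx":0.2,"dy":0,"dz":-0.03,"roll":0},{"gripper":1,"dx":0.5,"dy":0,"dz":-0.03,"roll":0},{"gripper":1,"dx":1,"dy":0,"dz":-0.03,"roll":0},{"gripper":1,"dx":1.6,"dy":0,"dz":-0.03,"roll":0},{"gripper":1,"dx":2.3,"dy":0,"dz":-0.03,"roll":0},{"gripper":1,"dx":3.1,"dy":0,"dz":-0.03,"roll":0},{"gripper":1,"dx":3.9,"dy":0,"dz":-0.03,"roll":0},{"gripper":1,"dx":4.7,"dy":0,"dz":-0.03,"roll":0},{"gripper":1,"dx":5.5,"dy":0,"dz":-0.03,"roll":0},{"gripper":1,"dx":6.3,"dy":0,"dz":-0.1,"roll":0}]' 110; python3 -m inch '[{"gripper":1,"dx":0.8,"dy":0,"dz":-0.1,"roll":0},{"gripper":1,"dx":1.6,"dy":0,"dz":-0.2,"roll":0},{"gripper":1,"dx":2.2,"dy":0,"dz":-0.3,"roll":0}]' 110
python3 - <<'E'
from meas import *
q,d,C,s=shot("side","side8"); t=s["tool_pos"]; print(t,yaw(s))
H,S,V=cv2.split(cv2.cvtColor(q,cv2.COLOR_BGR2HSV)); r=((H<7)|(H>172))&(S>110)&(V>90)
X=[t[0]+.074,t[1]-.002,.017]
e=proj(C,[X])[0]; o=win(r,int(e[0])-30,int(e[0])+30,int(e[1])-20,int(e[1])+20); v,u=np.nonzero(o); print(e.round(1),o.sum(), rect(C,o,X[2]) if o.sum()>5 else 0)
E
```

```text
time_s: 26.7
tool_pos: [0.5313, 0.0031, 0.0208]
ee_rot: [0.015, 1.0, 0.0, -0.0]
wrist_force: [-0.5, -0.4, -1.6]
grip_width: 0.115
grasp_force: 107.7
time_s: 27.0
tool_pos: [0.5093, 0.0037, 0.0239]
ee_rot: [0.015, 1.0, 0.0, -0.0]
wrist_force: [-0.3, 0.8, -2.6]
grip_width: 0.117
grasp_force: 107.7
[0.50930066 0.00370811 0.02392873] (np.float64(178.29099781835518), np.float64(88.29099769821019), np.float64(-0.9999999860768854))
[293.3 235.4] 178 (array([577.5,   6.3]), array([46.3, 51.4]), 3.0)
```

The second dish rides on the blade. Turning and carrying it low towards the counter.

```bash
python3 -m inch '[{"gripper":1,"dx":0,"dy":-0.3,"dz":0,"roll":0.03},{"gripper":1,"dx":0,"dy":-0.8,"dz":0,"roll":0.1},{"gripper":1,"dx":-0.1,"dy":-1.4,"dz":0,"roll":0.18},{"gripper":1,"dx":-0.3,"dy":-2,"dz":0,"roll":0.27},{"gripper":1,"dx":-0.5,"dy":-2.6,"dz":0,"roll":0.37},{"gripper":1,"dx":-0.7,"dy":-3.2,"dz":0,"roll":0.47},{"gripper":1,"dx":-0.9,"dy":-3.8,"dz":0,"roll":0.57},{"gripper":1,"dx":-1.1,"dy":-4.4,"dz":0,"roll":0.67},{"gripper":1,"dx":-1.2,"dy":-5,"dz":0,"roll":0.77},{"gripper":1,"dx":-1.3,"dy":-5.6,"dz":0,"roll":0.85}]' 110
python3 - <<'E'
from h import *
print(yaw(),to_tool([.532,-.09,.025]))
E
```

```text
time_s: 28.05
tool_pos: [0.522, -0.0532, 0.0238]
ee_rot: [0.428, 0.904, 0.0, 0.0]
wrist_force: [0.3, 0.0, -1.3]
grip_width: 0.118
grasp_force: 107.7
(np.float64(129.26576227613526), np.float64(39.2657721364424), np.float64(-0.9999998264083686)) [-3.47908017 -1.55514377 -0.11950701]
```

```bash
python3 -m inch '[{"gripper":1,"dx":-0.3,"dy":-0.1,"dz":0,"roll":0.08},{"gripper":1,"dx":-0.9,"dy":-0.4,"dz":0,"roll":0.17},{"gripper":1,"dx":-1.5,"dy":-0.7,"dz":0,"roll":0.27},{"gripper":1,"dx":-2.1,"dy":-0.9,"dz":0,"roll":0.37},{"gripper":1,"dx":-2.6,"dy":-1.2,"dz":0,"roll":0.47},{"gripper":1,"dx":-3.1,"dy":-1.4,"dz":0,"roll":0.57},{"gripper":1,"dx":-3.4,"dy":-1.5,"dz":-0.5,"roll":0.66},{"gripper":1,"dx":-3.5,"dy":-1.55,"dz":-1.5,"roll":0.7255},{"gripper":1,"dx":-3.5,"dy":-1.55,"dz":-3,"roll":0.7255},{"gripper":1,"dx":-3.5,"dy":-1.55,"dz":-4.5,"roll":0.7255}]' 110; python3 -m inch '[{"gripper":1,"dx":0,"dy":0,"dz":-1.5,"roll":0},{"gripper":1,"dx":-1,"dy":0,"dz":-3,"roll":0},{"gripper":1,"dx":-3,"dy":0,"dz":-4.5,"roll":0},{"gripper":1,"dx":-6,"dy":0,"dz":-5.5,"roll":0},{"gripper":1,"dx":-10,"dy":0,"dz":-5.5,"roll":0},{"gripper":1,"dx":-14,"dy":0,"dz":-5.5,"roll":0},{"gripper":1,"dx":-18,"dy":0,"dz":-5.5,"roll":0},{"gripper":1,"dx":-22,"dy":0,"dz":-5.5,"roll":0},{"gripper":1,"dx":-26,"dy":0,"dz":-5.5,"roll":0},{"gripper":1,"dx":-29,"dy":0,"dz":-5.5,"roll":0}]' 110; python3 -m inch '[{"gripper":1,"dx":-2,"dy":0,"dz":0,"roll":0},{"gripper":1,"dx":-3,"dy":0,"dz":0,"roll":0},{"gripper":1,"dx":-3,"dy":0,"dz":0,"roll":0}]' 110
python3 - <<'E'
from meas import *
p,d,C,s=shot("wrist","w8"); print(s["tool_pos"],yaw(s))
H,S,V=cv2.split(cv2.cvtColor(p,cv2.COLOR_BGR2HSV)); o=(H>5)&(H<22)&(S>130)&(V>80); o[:,:100]=0; v,u=np.nonzero(o)
print(o.sum(),(u.min(),u.max(),v.min(),v.max()) if len(u) else 0)
if len(u)>20:
    r=rect(C,o,.067); print(r); w=r[0]/1000-np.array([.5119,-.3432]); th=np.radians(-2.26); print("plate",w@np.array([[np.cos(th),-np.sin(th)],[np.sin(th),np.cos(th)]]))
    print(np.nanmedian(cloud(C,d)[o],axis=0))
E
```

```text
time_s: 29.05
tool_pos: [0.5321, -0.0899, 0.0691]
ee_rot: [0.72, 0.694, 0.0, 0.0]
wrist_force: [0.3, -0.1, -3.1]
grip_width: 0.121
grasp_force: 107.7
time_s: 30.05
tool_pos: [0.5216, -0.3823, 0.1238]
ee_rot: [0.72, 0.694, -0.0, 0.0]
wrist_force: [0.5, 0.1, -2.3]
grip_width: 0.12
grasp_force: 107.8
time_s: 30.35
tool_pos: [0.5207, -0.4099, 0.1236]
ee_rot: [0.72, 0.694, 0.0, -0.0]
wrist_force: [0.5, -0.8, -2.3]
grip_width: 0.12
grasp_force: 107.7
[ 0.52067788 -0.40991248  0.12359636] (np.float64(87.94695448424163), np.float64(-2.0530455609203253), np.float64(-0.9999999982856622))
8148 (np.int64(273), np.int64(370), np.int64(104), np.int64(422))
(array([ 529.8, -342.8]), array([55.1, 55.4]), 42.2)
plate [0.0178703  0.00110556]
[ 0.5280331  -0.34313616  0.07373985]
```

The first dish lies flat at plate (18, 1) mm with its top at 73.7 mm, exactly where intended. The second goes the same way, 75 mm further to +y.

```bash
python3 -m inch '[{"gripper":1,"dx":0.5,"dy":0,"dz":0,"roll":0},{"gripper":1,"dx":1.5,"dy":0,"dz":0,"roll":0},{"gripper":1,"dx":3,"dy":0,"dz":0,"roll":0},{"gripper":1,"dx":5,"dy":0,"dz":0,"roll":0},{"gripper":1,"dx":8,"dy":0.1,"dz":0,"roll":0},{"gripper":1,"dx":12,"dy":0.18,"dz":0,"roll":0},{"gripper":1,"dx":16,"dy":0.18,"dz":0,"roll":0},{"gripper":1,"dx":20,"dy":0.18,"dz":0,"roll":0},{"gripper":1,"dx":24,"dy":0.18,"dz":0,"roll":0},{"gripper":1,"dx":28,"dy":0.18,"dz":0,"roll":0}]' 110; python3 -m inch '[{"gripper":1,"dx":2.5,"dy":0,"dz":0.5,"roll":0},{"gripper":1,"dx":3.8,"dy":0,"dz":1.5,"roll":0},{"gripper":1,"dx":4.13,"dy":0,"dz":3,"roll":0},{"gripper":1,"dx":4.13,"dy":0,"dz":4.2,"roll":0},{"gripper":1,"dx":4.13,"dy":0,"dz":4.65,"roll":0},{"gripper":1,"dx":4.13,"dy":0,"dz":4.65,"roll":0}]' 110
python3 - <<'E'
from h import *
print(yaw(),to_tool([.534,-.089,.0768]))
E
```

```text
time_s: 31.4
tool_pos: [0.5314, -0.1264, 0.124]
ee_rot: [0.719, 0.695, 0.0, -0.0]
wrist_force: [1.3, -0.3, -1.6]
grip_width: 0.114
grasp_force: 107.8
time_s: 32.0
tool_pos: [0.533, -0.0885, 0.0765]
ee_rot: [0.719, 0.695, -0.0, -0.001]
wrist_force: [-0.2, 0.2, -2.5]
grip_width: 0.118
grasp_force: 107.8
(np.float64(87.99454618600596), np.float64(-2.005434053164963), np.float64(-0.9999989994865431)) [-0.04666749  0.09889347 -0.02565131]
```

```bash
python3 -m inch '[{"gripper":1,"dx":-0.8,"dy":0.05,"dz":-0.04,"roll":0},{"gripper":1,"dx":-2.5,"dy":0.05,"dz":-0.04,"roll":0},{"gripper":1,"dx":-7.5,"dy":0.05,"dz":-0.04,"roll":0},{"gripper":1,"dx":-2.5,"dy":0.05,"dz":-0.04,"roll":0},{"gripper":1,"dx":2.5,"dy":0.05,"dz":-0.04,"roll":0},{"gripper":1,"dx":5.5,"dy":0.05,"dz":-0.04,"roll":0},{"gripper":1,"dx":7,"dy":0.05,"dz":-0.04,"roll":0},{"gripper":1,"dx":7,"dy":0.05,"dz":-0.04,"roll":0}]' 110;  python3 - <<'E'
from meas import *
p,d,C,s=shot("wrist","w9"); H,S,V=cv2.split(cv2.cvtColor(p,cv2.COLOR_BGR2HSV)); o=((H<7)|(H>172))&(S>110)&(V>80); o=win(o,285,340,370,440); print(o.sum())
print(yaw(s),to_tool([.500,.2,.06],s))
E
```

```text
time_s: 32.8
tool_pos: [0.537, -0.0175, 0.0782]
ee_rot: [0.719, 0.695, 0.0, 0.0]
wrist_force: [0.8, 0.3, -1.5]
grip_width: 0.118
grasp_force: 107.8
0
(np.float64(88.12072725375742), np.float64(-1.8792711004169664), np.float64(-0.9999995654041952)) [21.62142123 -4.41561703  1.81848415]
```

The second dish has left the blade too. On to the third dish at (.669, .196).

```bash
python3 -m inch '[{"gripper":1,"dx":1,"dy":-1.5,"dz":0,"roll":-0.1},{"gripper":1,"dx":3,"dy":-3.5,"dz":0,"roll":-0.24},{"gripper":1,"dx":5,"dy":-4.4,"dz":0,"roll":-0.38},{"gripper":1,"dx":8,"dy":-4.4,"dz":0,"roll":-0.52},{"gripper":1,"dx":11,"dy":-4.4,"dz":0,"roll":-0.66},{"gripper":1,"dx":14,"dy":-4.4,"dz":0,"roll":-0.8},{"gripper":1,"dx":17,"dy":-4.4,"dz":0.3,"roll":-0.94},{"gripper":1,"dx":20,"dy":-4.4,"dz":0.8,"roll":-1.08},{"gripper":1,"dx":21.6,"dy":-4.4,"dz":1.3,"roll":-1.22},{"gripper":1,"dx":21.6,"dy":-4.4,"dz":1.8,"roll":-1.36}]' 110; python3 -m inch '[{"gripper":1,"dx":0,"dy":0,"dz":0,"roll":-0.13},{"gripper":1,"dx":0,"dy":0,"dz":1,"roll":-0.216},{"gripper":1,"dx":0,"dy":0,"dz":1,"roll":-0.216}]' 110;  python3 - <<'E'
from meas import *
print(yaw(),to_tool([.5,.2007,.0199]))
p,d,C,s=shot("top","top8"); P=cloud(C,d); H,S,V=cv2.split(cv2.cvtColor(p,cv2.COLOR_BGR2HSV)); o=win((H>5)&(H<22)&(S>110)&(V>90)&(P[...,2]<.1),420,545,150,270); r=win(((H<6)|(H>172))&(S>80)&(V>90)&(P[...,2]<.1),420,545,150,270); print(o.sum(),r.sum())
th=np.radians(-2.26)
for m in (o,r):
    if m.sum()>20: c=rect(C,m,.067); print(c,(c[0]/1000-np.array([.5095,-.341]))@np.array([[np.cos(th),-np.sin(th)],[np.sin(th),np.cos(th)]]))
E
```

```text
time_s: 33.85
tool_pos: [0.5012, 0.1999, 0.0598]
ee_rot: [0.119, 0.993, 0.0, 0.001]
wrist_force: [0.4, -0.1, -2.1]
grip_width: 0.119
grasp_force: 107.9
time_s: 34.15
tool_pos: [0.5003, 0.1978, 0.0491]
ee_rot: [0.014, 1.0, -0.0, -0.0]
wrist_force: [0.7, -0.7, -2.0]
grip_width: 0.122
grasp_force: 107.8
(np.float64(178.36393324052892), np.float64(88.3639528681462), np.float64(-0.9999996092046912)) [0.03378285 0.29451065 2.92103558]
379 380
(array([ 527.3, -340.8]), array([52.4, 54.5]), 87.2) [0.01777827 0.00090177]
(array([ 524.2, -263.3]), array([52.5, 54.5]), 87.9) [0.01162453 0.07821925]
```

Top view: the first dish is at plate (18, 1) and the second at (12, 78), both wholly on. Scooping the third.

```bash
python3 -m inch '[{"gripper":1,"dx":0,"dy":0.2,"dz":1.3,"roll":0},{"gripper":1,"dx":0,"dy":0.2,"dz":2.5,"roll":0},{"gripper":1,"dx":0,"dy":0.2,"dz":2.9,"roll":0},{"gripper":1,"dx":0,"dy":0.2,"dz":2.96,"roll":0}]' 110; python3 -m inch '[{"gripper":1,"dx":-1,"dy":0,"dz":0,"roll":0},{"gripper":1,"dx":-2,"dy":0,"dz":0,"roll":0},{"gripper":1,"dx":-3,"dy":0,"dz":0.02,"roll":0},{"gripper":1,"dx":-3.8,"dy":0,"dz":0.02,"roll":0},{"gripper":1,"dx":-4.6,"dy":0,"dz":0.04,"roll":0},{"gripper":1,"dx":-5.4,"dy":0,"dz":0.04,"roll":0},{"gripper":1,"dx":-6.2,"dy":0,"dz":0.04,"roll":0},{"gripper":1,"dx":-7,"dy":0,"dz":0.05,"roll":0},{"gripper":1,"dx":-7.8,"dy":0,"dz":0.05,"roll":0},{"gripper":1,"dx":-8.6,"dy":0,"dz":0.05,"roll":0}]' 110; python3 -m inch '[{"gripper":1,"dx":-0.4,"dy":0,"dz":0,"roll":0},{"gripper":1,"dx":-0.8,"dy":0,"dz":0,"roll":0},{"gripper":1,"dx":-1.1,"dy":0,"dz":0,"roll":0}]' 110
```

```text
time_s: 34.6
tool_pos: [0.4995, 0.2007, 0.0198]
ee_rot: [0.015, 1.0, -0.0, -0.001]
wrist_force: [-5.1, -4.9, 20.6]
grip_width: 0.117
grasp_force: 111.2
time_s: 35.6
tool_pos: [0.5845, 0.1983, 0.0197]
ee_rot: [0.015, 1.0, -0.0, -0.002]
wrist_force: [-15.2, 0.6, 20.9]
grip_width: 0.12
grasp_force: 111.6
time_s: 35.9
tool_pos: [0.5956, 0.198, 0.0197]
ee_rot: [0.015, 1.0, -0.0, -0.002]
wrist_force: [-16.6, 0.2, 20.7]
grip_width: 0.12
grasp_force: 111.1
```

```bash
python3 -m inch '[{"gripper":1,"dx":-0.2,"dy":0,"dz":-0.03,"roll":0},{"gripper":1,"dx":-0.3,"dy":0,"dz":-0.05,"roll":0},{"gripper":1,"dx":-0.3,"dy":0,"dz":-0.05,"roll":0}]' 110; python3 -m inch '[{"gripper":1,"dx":0.2,"dy":0,"dz":-0.03,"roll":0},{"gripper":1,"dx":0.5,"dy":0,"dz":-0.03,"roll":0},{"gripper":1,"dx":1,"dy":0,"dz":-0.03,"roll":0},{"gripper":1,"dx":1.6,"dy":0,"dz":-0.03,"roll":0},{"gripper":1,"dx":2.3,"dy":0,"dz":-0.03,"roll":0},{"gripper":1,"dx":3.1,"dy":0,"dz":-0.03,"roll":0},{"gripper":1,"dx":3.9,"dy":0,"dz":-0.03,"roll":0},{"gripper":1,"dx":4.7,"dy":0,"dz":-0.03,"roll":0},{"gripper":1,"dx":5.5,"dy":0,"dz":-0.03,"roll":0},{"gripper":1,"dx":6.3,"dy":0,"dz":-0.1,"roll":0}]' 110; python3 -m inch '[{"gripper":1,"dx":0.8,"dy":0,"dz":-0.1,"roll":0},{"gripper":1,"dx":1.6,"dy":0,"dz":-0.2,"roll":0},{"gripper":1,"dx":2.2,"dy":0,"dz":-0.3,"roll":0}]' 110
python3 - <<'E'
from meas import *
q,d,C,s=shot("side","side9"); t=s["tool_pos"]; print(t,yaw(s))
H,S,V=cv2.split(cv2.cvtColor(q,cv2.COLOR_BGR2HSV)); r=((H<7)|(H>172))&(S>110)&(V>90)
X=[t[0]+.074,t[1]-.002,.017]
e=proj(C,[X])[0]; o=win(r,int(e[0])-30,int(e[0])+30,int(e[1])-20,int(e[1])+20); v,u=np.nonzero(o); print(e.round(1),o.sum(), rect(C,o,X[2]) if o.sum()>5 else 0)
E
```

```text
time_s: 36.2
tool_pos: [0.6004, 0.1981, 0.0198]
ee_rot: [0.015, 1.0, 0.0, 0.0]
wrist_force: [0.9, 0.9, -0.6]
grip_width: 0.121
grasp_force: 107.9
time_s: 37.2
tool_pos: [0.5363, 0.2, 0.0211]
ee_rot: [0.015, 1.0, -0.0, -0.0]
wrist_force: [-0.1, 0.2, -2.6]
grip_width: 0.121
grasp_force: 107.7
time_s: 37.5
tool_pos: [0.5143, 0.2006, 0.0242]
ee_rot: [0.015, 1.0, -0.0, -0.0]
wrist_force: [-0.3, -0.8, -2.2]
grip_width: 0.123
grasp_force: 107.7
[0.51431526 0.20060655 0.02424773] (np.float64(178.3252082154181), np.float64(88.32520833578039), np.float64(-0.9999999955722988))
[222.8 264.9] 196 (array([583.3, 208.2]), array([42.9, 48.7]), 89.6)
```

The third dish is on the blade. Before taking it to the plate's −y side, checking heights along the way.

```bash
python3 - <<'E'
from meas import *
C=cam("top"); P=cloud(C,np.load("pics/top0.npy")); Z=P[...,2]
m=(Z>.02)&(P[...,0]>.25)&(P[...,0]<.6)&(P[...,1]<-.48)&(P[...,1]>-.75)&(Z<.2); q=P[m]; print("box",q.min(0).round(3),q.max(0).round(3),len(q))
m=(Z>.008)&(P[...,0]>.25)&(P[...,0]<.44)&(P[...,1]<.2)&(P[...,1]>-.13)&(Z<.1); q=P[m]; print("small",q.min(0).round(3),q.max(0).round(3),len(q))
print(to_tool([.46,.2,.025]))
E
python3 -m inch '[{"gripper":1,"dx":0.4,"dy":0,"dz":0,"roll":0},{"gripper":1,"dx":1.2,"dy":0,"dz":0,"roll":0},{"gripper":1,"dx":2.4,"dy":0,"dz":0,"roll":0},{"gripper":1,"dx":3.8,"dy":-0.5,"dz":0,"roll":0},{"gripper":1,"dx":5,"dy":-1.4,"dz":0,"roll":0},{"gripper":1,"dx":5.2,"dy":-2.8,"dz":0,"roll":0},{"gripper":1,"dx":5.2,"dy":-4.6,"dz":0,"roll":0},{"gripper":1,"dx":5.2,"dy":-6.8,"dz":0,"roll":0},{"gripper":1,"dx":5.2,"dy":-9.2,"dz":0,"roll":0},{"gripper":1,"dx":5.2,"dy":-11.6,"dz":0,"roll":0}]' 110; python3 -m inch '[{"gripper":1,"dx":0,"dy":-2.4,"dz":0,"roll":0},{"gripper":1,"dx":0,"dy":-4.8,"dz":0,"roll":0},{"gripper":1,"dx":0,"dy":-7.2,"dz":0,"roll":0},{"gripper":1,"dx":0,"dy":-9.6,"dz":0,"roll":0},{"gripper":1,"dx":0,"dy":-12,"dz":-0.4,"roll":0},{"gripper":1,"dx":0,"dy":-14,"dz":-1.2,"roll":0},{"gripper":1,"dx":0,"dy":-15.6,"dz":-2.4,"roll":0},{"gripper":1,"dx":0,"dy":-17,"dz":-4,"roll":0},{"gripper":1,"dx":0,"dy":-18.2,"dz":-6,"roll":0},{"gripper":1,"dx":0,"dy":-19.4,"dz":-8,"roll":0}]' 110
python3 - <<'E'
from h import *
print(yaw(),to_tool([.347,-.4127,.077]))
E
```

```text
box [ 0.328 -0.72   0.02 ] [ 0.479 -0.524  0.094] 4654
small [ 0.281 -0.092  0.008] [0.432 0.163 0.038] 1708
[ 5.33430232 -0.20843653 -0.0702382 ]
time_s: 38.55
tool_pos: [0.4596, 0.0849, 0.0242]
ee_rot: [0.015, 1.0, 0.0, 0.0]
wrist_force: [0.5, -0.8, -2.0]
grip_width: 0.121
grasp_force: 107.7
time_s: 39.55
tool_pos: [0.4534, -0.1088, 0.1047]
ee_rot: [0.015, 1.0, 0.0, -0.0]
wrist_force: [1.0, -0.2, -2.5]
grip_width: 0.118
grasp_force: 107.6
(np.float64(178.28728021325688), np.float64(88.28727933644807), np.float64(-0.9999999536164027)) [  9.72989136 -30.69743174   2.77540126]
```

```bash
python3 -m inch '[{"gripper":1,"dx":0,"dy":-1.4,"dz":-1.5,"roll":0},{"gripper":1,"dx":0,"dy":-3.2,"dz":-2,"roll":0},{"gripper":1,"dx":0,"dy":-5.4,"dz":-2,"roll":0},{"gripper":1,"dx":0.1,"dy":-8,"dz":-2,"roll":0},{"gripper":1,"dx":0.5,"dy":-10.8,"dz":-2,"roll":0},{"gripper":1,"dx":1.1,"dy":-13.6,"dz":-2,"roll":0},{"gripper":1,"dx":1.9,"dy":-16.4,"dz":-2,"roll":0},{"gripper":1,"dx":2.9,"dy":-19.2,"dz":-2,"roll":0},{"gripper":1,"dx":4,"dy":-22,"dz":-2,"roll":0},{"gripper":1,"dx":5.2,"dy":-24.6,"dz":-2,"roll":0}]' 110; python3 -m inch '[{"gripper":1,"dx":1.2,"dy":-2.2,"dz":0,"roll":0.01},{"gripper":1,"dx":2.3,"dy":-4,"dz":0,"roll":0.01},{"gripper":1,"dx":3.3,"dy":-5.3,"dz":0.5,"roll":0.01},{"gripper":1,"dx":4.1,"dy":-6,"dz":1.5,"roll":0.01},{"gripper":1,"dx":4.5,"dy":-6.1,"dz":2.8,"roll":0.01},{"gripper":1,"dx":4.53,"dy":-6.1,"dz":4,"roll":0.01},{"gripper":1,"dx":4.53,"dy":-6.1,"dz":4.6,"roll":0.01},{"gripper":1,"dx":4.53,"dy":-6.1,"dz":4.6,"roll":0.01}]' 110
python3 - <<'E'
from h import *
s=telemetry.get_state();print(yaw(),to_tool([.347,-.4127,.077]),s["joint_positions"].round(2))
p,d,C,s=shot("wrist","w10"); H,S,V=cv2.split(cv2.cvtColor(p,cv2.COLOR_BGR2HSV)); o=((H<7)|(H>172))&(S>110)&(V>80); v,u=np.nonzero(o[370:440,285:340]); print(len(u), u.mean()+285 if len(u) else 0)
E
```

```text
time_s: 40.55
tool_pos: [0.3938, -0.3537, 0.1241]
ee_rot: [0.015, 1.0, -0.0, 0.0]
wrist_force: [0.0, 0.3, -1.5]
grip_width: 0.124
grasp_force: 107.7
time_s: 41.35
tool_pos: [0.3476, -0.4109, 0.077]
ee_rot: [0.019, 1.0, 0.001, -0.001]
wrist_force: [0.8, 0.8, -1.3]
grip_width: 0.123
grasp_force: 107.8
(np.float64(177.77338162759813), np.float64(87.77328391065585), np.float64(-0.9999982324871203)) [ 0.05128187 -0.18183536 -0.00333953] [-0.93  0.54  1.98  0.    0.62 -2.46]
1536 311.5703125
```

```bash
python3 -m inch '[{"gripper":1,"dx":-0.8,"dy":-0.18,"dz":0,"roll":0},{"gripper":1,"dx":-2.5,"dy":-0.18,"dz":0,"roll":0},{"gripper":1,"dx":-7.5,"dy":-0.18,"dz":0,"roll":0},{"gripper":1,"dx":-2.5,"dy":-0.18,"dz":0,"roll":0},{"gripper":1,"dx":2.5,"dy":-0.18,"dz":0,"roll":0},{"gripper":1,"dx":5.5,"dy":-0.18,"dz":0,"roll":0},{"gripper":1,"dx":7,"dy":-0.18,"dz":0,"roll":0},{"gripper":1,"dx":7,"dy":-0.18,"dz":0,"roll":0}]' 110;  python3 - <<'E'
from meas import *
p,d,C,s=shot("wrist","w11"); H,S,V=cv2.split(cv2.cvtColor(p,cv2.COLOR_BGR2HSV)); o=((H<7)|(H>172))&(S>110)&(V>80); o=win(o,285,340,370,440); print(o.sum())
print(yaw(s),to_tool([.3,-.4,.077],s))
E
```

```text
time_s: 42.2
tool_pos: [0.2775, -0.4113, 0.0786]
ee_rot: [0.02, 1.0, -0.0, 0.0]
wrist_force: [0.6, 0.3, -1.9]
grip_width: 0.121
grasp_force: 107.9
0
(np.float64(177.67210809758572), np.float64(87.67209532571603), np.float64(-0.999999762175111)) [-2.20119679  1.2213419   0.15629231]
```

The third dish is off the blade. Returning the scoop along an arc in front of the counter, clear of the dishes.

```bash
python3 -m inch '[{"gripper":1,"dx":0,"dy":0,"dz":-2,"roll":0},{"gripper":1,"dx":0,"dy":0,"dz":-4.5,"roll":0},{"gripper":1,"dx":-1.6,"dy":3.4,"dz":-4.5,"roll":0},{"gripper":1,"dx":-3.2,"dy":6.9,"dz":-4.5,"roll":0},{"gripper":1,"dx":-4.8,"dy":10.3,"dz":-4.5,"roll":0},{"gripper":1,"dx":-6.8,"dy":13.4,"dz":-4.5,"roll":0},{"gripper":1,"dx":-8.8,"dy":16.5,"dz":-4.5,"roll":0},{"gripper":1,"dx":-10.6,"dy":20.6,"dz":-4.5,"roll":0},{"gripper":1,"dx":-12.5,"dy":24.7,"dz":-4.5,"roll":0},{"gripper":1,"dx":-15.4,"dy":29,"dz":-4.5,"roll":0}]' 110;  python3 - <<'E'
from h import *
print(yaw(),to_tool([.46,.1,.06]),to_tool([.4043,.3153,.06]))
E
```

```text
time_s: 43.25
tool_pos: [0.4438, -0.1262, 0.1235]
ee_rot: [0.02, 1.0, -0.0, 0.0]
wrist_force: [0.6, -0.9, -1.3]
grip_width: 0.12
grasp_force: 108.0
(np.float64(177.76516362678402), np.float64(87.76515360941545), np.float64(-0.9999994901015553)) [-0.73319621 22.67113753  6.34497649] [ 5.6721342 43.967556   6.3348626]
```

```bash
python3 -m inch '[{"gripper":1,"dx":-0.5,"dy":4,"dz":2,"roll":0},{"gripper":1,"dx":-0.7,"dy":8.5,"dz":4,"roll":0},{"gripper":1,"dx":-0.7,"dy":13,"dz":5,"roll":0},{"gripper":1,"dx":-0.7,"dy":18,"dz":6,"roll":0},{"gripper":1,"dx":-0.7,"dy":23,"dz":6.3,"roll":-0.03},{"gripper":1,"dx":0.5,"dy":28,"dz":6.3,"roll":-0.08},{"gripper":1,"dx":2,"dy":33,"dz":6.3,"roll":-0.13},{"gripper":1,"dx":4,"dy":38,"dz":6.3,"roll":-0.17},{"gripper":1,"dx":5.67,"dy":42,"dz":6.3,"roll":-0.17},{"gripper":1,"dx":5.67,"dy":43.9,"dz":6.3,"roll":-0.17}]' 110; python3 -m inch '[{"gripper":1,"dx":0,"dy":0,"dz":0,"roll":0},{"gripper":1,"dx":0,"dy":0,"dz":0,"roll":0}]'
python3 - <<'E'
from meas import *
print(yaw(),to_tool([.4043,.3153,.0230]))
p,d,C,s=shot("wrist","w12"); P=cloud(C,d); H,S,V=cv2.split(cv2.cvtColor(p,cv2.COLOR_BGR2HSV)); 
m=(V<60)&(P[...,2]<.012); m[330:]=0; v,u=np.nonzero(m); print("mat rear edge pts",rect(C,m,.003), len(u), ray(C,[[u[v==v.min()].mean(),v.min()]],.003))
p,d,C,s=shot("top","top9"); P=cloud(C,d); Z=P[...,2]; H,S,V=cv2.split(cv2.cvtColor(p,cv2.COLOR_BGR2HSV)); th=np.radians(-2.26)
o=win((H>5)&(H<22)&(S>110)&(V>90)&(Z<.1),420,545,150,270); r=win(((H<6)|(H>172))&(S>80)&(V>90)&(Z<.1),420,545,150,270)
n,l,st,ce=cv2.connectedComponentsWithStats((o|r).astype(np.uint8))
for i in range(1,n):
    if st[i,4]>30: m=l==i; c=rect(C,m,.067); print(c,st[i,4],np.nanmedian(Z[m]),(1000*((c[0]/1000-np.array([.5095,-.341]))@np.array([[np.cos(th),-np.sin(th)],[np.sin(th),np.cos(th)]]))).round(1))
E
```

```text
time_s: 44.25
tool_pos: [0.4011, 0.3177, 0.0603]
ee_rot: [-0.067, 0.998, 0.001, 0.001]
wrist_force: [0.9, 0.1, -2.4]
grip_width: 0.12
grasp_force: 108.0
time_s: 44.45
tool_pos: [0.4027, 0.3142, 0.0601]
ee_rot: [-0.066, 0.998, 0.0, 0.0]
wrist_force: [0.9, -0.5, -2.0]
grip_width: 0.116
grasp_force: 108.0
(np.float64(-172.37908236110596), np.float64(97.62094403428812), np.float64(-0.9999994618027126)) [-0.16977311  0.08915443  3.71167762]
mat rear edge pts (array([405.2, 315.6]), array([89.9, 99.3]), 7.4) 14075 [[0.26574083 0.35153812 0.003     ]]
(array([ 532.1, -420.6]), array([53.2, 55.5]), 26.7) 377 0.07252472607599181 [ 25.7 -78.6]
(array([ 524.2, -263.3]), array([52.5, 54.5]), 87.9) 384 0.07270568446296355 [11.6 78.2]
(array([ 527.3, -340.8]), array([52.4, 54.5]), 87.2) 376 0.07267488567549918 [17.8  0.9]
```

All three dishes are flat on the plate: (18, 1), (12, 78) and (26, −79) mm, tops at about 73 mm, gaps at least 17 mm. Lowering the scoop onto the mat centre and releasing.

```bash
python3 -m inch '[{"gripper":1,"dx":-0.17,"dy":0.09,"dz":1.5,"roll":0},{"gripper":1,"dx":-0.17,"dy":0.09,"dz":2.8,"roll":0},{"gripper":1,"dx":-0.17,"dy":0.09,"dz":3.4,"roll":0},{"gripper":1,"dx":-0.17,"dy":0.09,"dz":3.65,"roll":0},{"gripper":1,"dx":-0.17,"dy":0.09,"dz":3.72,"roll":0},{"gripper":1,"dx":-0.17,"dy":0.09,"dz":3.72,"roll":0}]' 60; python3 -m inch '[{"gripper":0.8,"dx":0,"dy":0,"dz":0,"roll":0},{"gripper":0.6,"dx":0,"dy":0,"dz":0,"roll":0},{"gripper":0.2,"dx":0,"dy":0,"dz":0,"roll":0},{"gripper":0,"dx":0,"dy":0,"dz":0,"roll":0},{"gripper":0,"dx":0,"dy":0,"dz":0,"roll":0},{"gripper":0,"dx":0,"dy":0,"dz":-3,"roll":0},{"gripper":0,"dx":0,"dy":0,"dz":-7,"roll":0},{"gripper":0,"dx":0,"dy":0,"dz":-12,"roll":0},{"gripper":0,"dx":0,"dy":0,"dz":-17,"roll":0},{"gripper":0,"dx":0,"dy":0,"dz":-17,"roll":0}]' 60
python3 - <<'E'
from meas import *
p,d,C,s=shot("wrist","w13"); P=cloud(C,d); Z=P[...,2]; H,S,V=cv2.split(cv2.cvtColor(p,cv2.COLOR_BGR2HSV)); t=s["tool_pos"]; print(t)
near=np.hypot(P[...,0]-.44,P[...,1]-.32)<.1
b=(V>80)&(S<60)&(Z<.03)&near&(np.arange(480)[:,None]<312); n,l,st,ce=cv2.connectedComponentsWithStats(b.astype(np.uint8)); print("blade",rect(C,cv2.morphologyEx((l>0).astype(np.uint8),cv2.MORPH_CLOSE,np.ones((25,25))),.005))
tb=(Z>.040)&(Z<.056)&(np.hypot(P[...,0]-.404,P[...,1]-.315)<.05); print("tab",rect(C,tb,.051))
cv2.imwrite("pics/w13.png",p)
E
```

```text
time_s: 45.15
tool_pos: [0.4041, 0.3132, 0.023]
ee_rot: [-0.065, 0.998, -0.0, -0.0]
wrist_force: [-0.1, 0.7, -1.3]
grip_width: 0.117
grasp_force: 108.1
time_s: 46.15
tool_pos: [0.4068, 0.3153, 0.1989]
ee_rot: [-0.065, 0.998, 0.002, 0.004]
wrist_force: [0.1, -0.1, -1.3]
grip_width: 1.001
grasp_force: 0.0
[0.40676456 0.31532468 0.19892046]
blade (array([430.5, 318.9]), array([179.5, 197.4]), 7.3)
tab (array([414.3, 347.6]), array([13.3, 38. ]), 89.8)
```

View pics/w13.png

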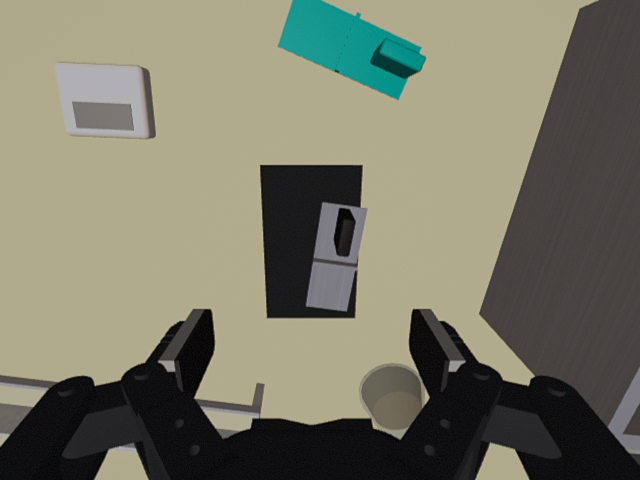

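The scoop has been knocked about 3 cm aside: its blade now runs from (344,205) to (327,309), overhanging the mat's right edge. Everything else is undisturbed. Regripping it from these corners.

Run:
```python
from meas import *
s=telemetry.get_state(); C=cam("wrist",s); P=cloud(C,np.load("pics/w13.npy")); p=cv2.imread("pics/w13.png"); H,S,V=cv2.split(cv2.cvtColor(p,cv2.COLOR_BGR2HSV))
k=ray(C,[[322,203],[367,207],[306,306],[348,311]],.005)[:,:2]; print(k.round(4)); f=(k[2]+k[3])/2; r=(k[0]+k[1])/2; a=f-r; print("len",np.linalg.norm(a),"w",np.linalg.norm(k[1]-k[0]),"yaw",np.degrees(np.arctan2(a[1],a[0])),"tab centre",r+a*20/118)
m=np.zeros((480,640),bool); m[195:320,300:375]=((V>95)&(S<60)&(P[...,2]<.03))[195:320,300:375]
m=cv2.morphologyEx(m.astype(np.uint8),cv2.MORPH_CLOSE,np.ones((31,31))); print(rect(C,m,.005))
tb=(P[...,2]>.040)&(P[...,2]<.058)&(np.hypot(P[...,0]-.414,P[...,1]-.347)<.04); print("tab",rect(C,tb,.051),tb.sum(),np.nanmean(P[tb],axis=0),[np.nanmedian(P[v-2:v+3,u-2:u+3,2]).round(4) for u,v in((330,295),(345,295),(328,215),(360,240),(275,250))])
print(s["tool_pos"],yaw(s))
```

```text
[[0.3942 0.3245]
 [0.3924 0.3696]
 [0.5106 0.3231]
 [0.5108 0.37  ]]
len 0.11734993282000898 w 0.045116332639487514 yaw -0.21043261335345056 tab centre [0.41322964 0.34694742]
(array([453.1, 350.6]), array([139.6,  82.7]), 7.4)
tab (array([412.1, 346.3]), array([12.7, 37.2]), 89.3) 558 [0.41282016 0.34668248 0.04797068] [np.float64(0.0027), np.float64(0.0027), np.float64(0.003), np.float64(0.0025), np.float64(0.0008)]
[0.40566705 0.31453203 0.19614158] (np.float64(-172.5067139664343), np.float64(97.49420179774121), np.float64(-0.9999801568879364))
```

```bash
python3 -m inch '[{"gripper":0,"dx":-0.6,"dy":1.6,"dz":2,"roll":0.07},{"gripper":0,"dx":-1.23,"dy":3.17,"dz":5,"roll":0.134},{"gripper":0,"dx":-1.23,"dy":3.17,"dz":9,"roll":0.134},{"gripper":0,"dx":-1.23,"dy":3.17,"dz":13,"roll":0.134},{"gripper":0,"dx":-1.23,"dy":3.17,"dz":16,"roll":0.134},{"gripper":0,"dx":-1.23,"dy":3.17,"dz":17.3,"roll":0.134},{"gripper":0,"dx":-1.23,"dy":3.17,"dz":17.3,"roll":0.134},{"gripper":0.6,"dx":-1.23,"dy":3.17,"dz":17.3,"roll":0.134},{"gripper":1,"dx":-1.23,"dy":3.17,"dz":17.3,"roll":0.134},{"gripper":1,"dx":-1.23,"dy":3.17,"dz":17.3,"roll":0.134}]' 60; python3 -m inch '[{"gripper":1,"dx":0,"dy":0,"dz":0,"roll":0},{"gripper":1,"dx":0,"dy":0,"dz":0,"roll":0},{"gripper":1,"dx":0,"dy":0,"dz":0,"roll":0},{"gripper":1,"dx":0,"dy":0,"dz":-0.1,"roll":0}]' 60
python3 - <<'E'
from h import *
print(yaw(),to_tool([.4048,.3155,.03]))
E
```

```text
time_s: 47.2
tool_pos: [0.4129, 0.3471, 0.0213]
ee_rot: [0.002, 1.0, 0.001, 0.001]
wrist_force: [-0.9, 1.0, -0.1]
grip_width: 0.513
grasp_force: 0.5
time_s: 47.6
tool_pos: [0.4123, 0.3465, 0.0213]
ee_rot: [0.002, 1.0, 0.0, 0.0]
wrist_force: [-0.3, 0.2, -0.9]
grip_width: 0.128
grasp_force: 58.3
(np.float64(179.81019837229968), np.float64(89.81020355846421), np.float64(-0.9999999037177895)) [ 0.73540522 -3.10086689 -0.87330296]
```

```bash
python3 -m inch '[{"gripper":1,"dx":0,"dy":0,"dz":-0.5,"roll":0},{"gripper":1,"dx":0,"dy":0,"dz":-0.8,"roll":0},{"gripper":1,"dx":0.4,"dy":-1,"dz":-0.8,"roll":-0.05},{"gripper":1,"dx":0.8,"dy":-2.2,"dz":-0.8,"roll":-0.1},{"gripper":1,"dx":0.98,"dy":-3.13,"dz":-0.8,"roll":-0.1325},{"gripper":1,"dx":0.98,"dy":-3.13,"dz":-0.8,"roll":-0.1325},{"gripper":1,"dx":0.98,"dy":-3.13,"dz":-0.4,"roll":-0.1325},{"gripper":1,"dx":0.98,"dy":-3.13,"dz":0,"roll":-0.1325},{"gripper":1,"dx":0.98,"dy":-3.13,"dz":0.03,"roll":-0.1325},{"gripper":1,"dx":0.98,"dy":-3.13,"dz":0.03,"roll":-0.1325}]' 60; python3 -m inch '[{"gripper":0.8,"dx":0,"dy":0,"dz":0,"roll":0},{"gripper":0.6,"dx":0,"dy":0,"dz":0,"roll":0},{"gripper":0.2,"dx":0,"dy":0,"dz":0,"roll":0},{"gripper":0,"dx":0,"dy":0,"dz":0,"roll":0},{"gripper":0,"dx":0,"dy":0,"dz":0,"roll":0},{"gripper":0,"dx":0,"dy":0,"dz":-3,"roll":0},{"gripper":0,"dx":0,"dy":0,"dz":-7,"roll":0},{"gripper":0,"dx":0,"dy":0,"dz":-12,"roll":0},{"gripper":0,"dx":0,"dy":0,"dz":-17,"roll":0},{"gripper":0,"dx":0,"dy":0,"dz":-17,"roll":0}]' 60; python3 -m inch '[{"gripper":0,"dx":0,"dy":0,"dz":0,"roll":0},{"gripper":0,"dx":0,"dy":0,"dz":0,"roll":0}]'
python3 - <<'E'
from meas import *
p,d,C,s=shot("wrist","w14"); P=cloud(C,d); Z=P[...,2]; t=s["tool_pos"]; print(t,s["wrist_force"]); p0=p
tb=(Z>.040)&(Z<.058)&(np.hypot(P[...,0]-.402,P[...,1]-.315)<.06); print("tab",rect(C,tb,.051),tb.sum())
q,d,C2,s=shot("top","top10"); P=cloud(C2,d); Z=P[...,2]; H,S,V=cv2.split(cv2.cvtColor(q,cv2.COLOR_BGR2HSV)); th=np.radians(-2.26)
m=win((((H>5)&(H<22)&(S>110))|(((H<6)|(H>172))&(S>80)))&(V>90)&(Z<.1),420,545,150,270); n,l,st,ce=cv2.connectedComponentsWithStats(m.astype(np.uint8))
for i in range(1,n):
    if st[i,4]>30: c=rect(C2,l==i,.067); print(np.nanmedian(Z[l==i]),(1000*((c[0]/1000-np.array([.5095,-.341]))@np.array([[np.cos(th),-np.sin(th)],[np.sin(th),np.cos(th)]]))).round(1))
o=cv2.hconcat([cv2.resize(p0[:430,180:480],(400,573)),cv2.resize(q[100:280,410:545],(400,573))]); cv2.imwrite("pics/fin.png",o)
E
```

```text
time_s: 48.6
tool_pos: [0.4028, 0.3159, 0.0206]
ee_rot: [-0.064, 0.998, 0.0, 0.0]
wrist_force: [0.8, -0.0, 5.1]
grip_width: 0.128
grasp_force: 59.9
time_s: 49.6
tool_pos: [0.4049, 0.3171, 0.1966]
ee_rot: [-0.065, 0.998, 0.002, 0.004]
wrist_force: [-0.3, 0.3, -0.4]
grip_width: 1.005
grasp_force: 0.0
time_s: 49.8
tool_pos: [0.4017, 0.3148, 0.1898]
ee_rot: [-0.065, 0.998, -0.0, -0.001]
wrist_force: [-0.1, 0.5, -0.0]
grip_width: 1.002
grasp_force: 0.0
[0.4016551  0.31478737 0.1898039 ] [-0.05858004  0.47277101 -0.02247994]
tab (array([410.9, 317.2]), array([37.3, 11.5]), 7.4) 580
0.07247968565891538 [ 25.7 -78.6]
0.07285775536673733 [11.6 78.2]
0.07255862424984838 [17.8  0.9]
```

View pics/fin.png

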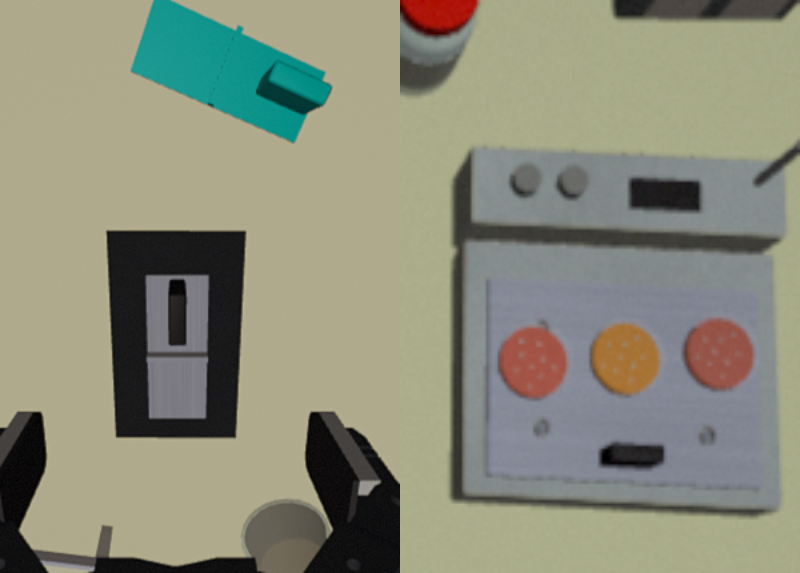

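Final view: the scoop is flat and square on its mat, the three dishes lie side by side on the fitted plate, and the flask is standing. The scoop looks a little forward of centre; measuring it.

Run:
```python
from meas import *
s=telemetry.get_state(); C=cam("wrist",s); print(s["tool_pos"],yaw(s))
f=lambda k,z: ray(C,[[180+x*.75,y*.75] for x,y in k],z)[:,:2].mean(0)
m=f([(107,232),(245,231),(117,437),(237,437)],.003); b=f([(146,275),(209,275),(148,418),(208,418)],.005)
a=np.array([np.cos(np.radians(7.4)),np.sin(np.radians(7.4))]); d=b-m; print(m,b,"along",1000*d@a,"across",1000*(d@[-a[1],a[0]]))
```

```text
[0.40148987 0.3146433  0.18928155] (np.float64(-172.59467781507684), np.float64(97.40547184144461), np.float64(-0.9999968326156313))
[0.44431877 0.32128161] [0.45024337 0.32302241] along 6.0994631671362445 across 0.9632429894189674
```

The blade centre is 6 mm forward (the scoop origin 11 mm). Shifting it 8 mm back.

```bash
python3 -m inch '[{"gripper":0,"dx":-0.98,"dy":0.14,"dz":4,"roll":0},{"gripper":0,"dx":-0.98,"dy":0.14,"dz":9,"roll":0},{"gripper":0,"dx":-0.98,"dy":0.14,"dz":13,"roll":0},{"gripper":0,"dx":-0.98,"dy":0.14,"dz":16,"roll":0},{"gripper":0,"dx":-0.98,"dy":0.14,"dz":16.75,"roll":0},{"gripper":0,"dx":-0.98,"dy":0.14,"dz":16.75,"roll":0},{"gripper":1,"dx":-0.98,"dy":0.14,"dz":16.75,"roll":0},{"gripper":1,"dx":-0.98,"dy":0.14,"dz":16.75,"roll":0},{"gripper":1,"dx":-0.98,"dy":0.14,"dz":16.75,"roll":0},{"gripper":1,"dx":-0.98,"dy":0.14,"dz":16.75,"roll":0}]' 60; python3 -m inch '[{"gripper":1,"dx":0,"dy":0,"dz":0,"roll":0},{"gripper":1,"dx":0,"dy":0,"dz":-0.15,"roll":0},{"gripper":1,"dx":0.4,"dy":-0.1,"dz":-0.2,"roll":0},{"gripper":1,"dx":0.8,"dy":-0.1,"dz":-0.2,"roll":0},{"gripper":1,"dx":0.8,"dy":-0.1,"dz":-0.1,"roll":0},{"gripper":1,"dx":0.8,"dy":-0.1,"dz":0,"roll":0},{"gripper":1,"dx":0.8,"dy":-0.1,"dz":0,"roll":0}]' 60; python3 -m inch '[{"gripper":0.6,"dx":0,"dy":0,"dz":0,"roll":0},{"gripper":0.2,"dx":0,"dy":0,"dz":0,"roll":0},{"gripper":0,"dx":0,"dy":0,"dz":0,"roll":0},{"gripper":0,"dx":0,"dy":0,"dz":0,"roll":0},{"gripper":0,"dx":0,"dy":0,"dz":-3,"roll":0},{"gripper":0,"dx":0,"dy":0,"dz":-7,"roll":0},{"gripper":0,"dx":0,"dy":0,"dz":-12,"roll":0},{"gripper":0,"dx":0,"dy":0,"dz":-17,"roll":0},{"gripper":0,"dx":0,"dy":0,"dz":-17,"roll":0},{"gripper":0,"dx":0,"dy":0,"dz":-17,"roll":0}]' 60; python3 -m inch '[{"gripper":0,"dx":0,"dy":0,"dz":0,"roll":0},{"gripper":0,"dx":0,"dy":0,"dz":0,"roll":0}]'
python3 - <<'E'
from meas import *
p,d,C,s=shot("wrist","w15"); P=cloud(C,d); Z=P[...,2]; H,S,V=cv2.split(cv2.cvtColor(p,cv2.COLOR_BGR2HSV)); print(s["tool_pos"])
near=np.hypot(P[...,0]-.445,P[...,1]-.321)<.13
tb=(Z>.040)&(Z<.058)&(np.hypot(P[...,0]-.405,P[...,1]-.315)<.06); print("tab",rect(C,tb,.051),tb.sum())
k=near&(V<70); k=win(k,240,380,150,335); print("mat",rect(C,cv2.morphologyEx(k.astype(np.uint8),3,np.ones((71,71))),.003))
b=win(near&(V>85)&(S<60)&(Z<.03),275,350,190,320); b=cv2.morphologyEx(b.astype(np.uint8),cv2.MORPH_OPEN,np.ones((3,3))); print("blade",rect(C,cv2.morphologyEx(b,3,np.ones((25,25))),.005), "blade z",np.nanmedian(Z[b>0]))
E
```

```text
time_s: 50.9
tool_pos: [0.4122, 0.3182, 0.024]
ee_rot: [-0.065, 0.998, 0.0, 0.001]
wrist_force: [-0.9, -0.7, -0.5]
grip_width: 0.326
grasp_force: 0.0
time_s: 51.6
tool_pos: [0.4032, 0.3155, 0.0238]
ee_rot: [-0.065, 0.998, -0.0, -0.0]
wrist_force: [-8.5, -2.9, 25.4]
grip_width: 0.132
grasp_force: 62.9
time_s: 52.6
tool_pos: [0.4045, 0.3162, 0.1943]
ee_rot: [-0.065, 0.998, 0.001, 0.001]
wrist_force: [0.7, -0.1, -0.9]
grip_width: 0.999
grasp_force: 0.0
time_s: 52.8
tool_pos: [0.4033, 0.3153, 0.1917]
ee_rot: [-0.065, 0.998, -0.001, -0.001]
wrist_force: [-0.3, 0.4, -0.1]
grip_width: 1.003
grasp_force: 0.0
[0.40325804 0.31528212 0.19174721]
tab (array([401.8, 315.8]), array([37.5, 11.9]), 7.8) 551
mat (array([444.7, 320.6]), array([167.8,  99.1]), 7.4)
blade (array([442.4, 320.5]), array([117.8,  46.6]), 7.3) blade z 0.005649904414267715
```

The scoop is flat in the middle of the mat, with its blade centre 2 mm from the mat centre. Last check of the flask and dishes, then hand in.

Run:
```python
from meas import *
q,d,C,s=shot("top","top11"); P=cloud(C,d); Z=P[...,2]; a=cloud(C,np.load("pics/top1.npy"))[...,2]
print("flask cap z before/after",np.nanmax(a[160:180,155:180]).round(3),np.nanmax(Z[160:180,155:180]).round(3), "robot at",s["tool_pos"].round(3))
q=q.astype(int); t=cv2.imread("pics/top10.png").astype(int); print("counter change",abs(q-t)[150:265,425:545].mean())
from cell import workorder
print(workorder.hand_in())
```

```text
flask cap z before/after 0.141 0.649 robot at [0.403 0.315 0.192]
counter change 1.6792753623188406
the job is handed in; nothing more can be done
None
```

The job is done and handed in: the plate is fitted flat over its pins, all three dishes lie side by side on it, lids up, and the scoop lies flat on its mat, about 2 mm off centre. The flask was upright in the last wrist pictures; the final top-camera check of it was blocked by the arm.

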